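# Press a flanged bush home on the bench screw press

## Robot

A 6-joint arm with a two-finger parallel gripper is mounted at the origin on a cart in front of the work surface, level with it; the furniture and walls round the work are solid. World frame = base frame: x ahead of the robot, y to its left, z up, the work surface at z = 0. Lengths are in mm, angles in rad, forces in N, time in s.
With the tool pointing down it reaches from about 275 to 750 mm from the base axis. Payload 10.2 kg.
Tool frame: the origin (TCP) lies midway between the tips of the shut fingers; the grasp point (between the pads) lies 19 mm behind it; z points along the fingers, y is the line along which they close (so a half turn about z gives the same grasp; the last joint's range is limited). The gripper opens to 85 mm and grips with 20 to 120 N. Pads are 22 mm wide; open, the fingers measure 114 mm over their backs; the gripper's body (76 mm by 85 mm) begins 54 mm behind the grasp point. The pads swing forward as they close: fully open they stand 13 mm farther back than shut.
Start: joints at [1.034, 0.313, 1.498, -0, 1.331, -0.223], TCP at [162.067, 499.365, 231.294] pointing down, gripper open.
Joint ranges: [-2.94, 2.94], [-0.97, 2.17], [0.19, 2.56], [-1.23, 4.37], [0.02, 3.11], [-2.88, 2.88]. Speed limits (rad/s): [2.39, 2.39, 3.01, 3.14, 3.14, 3.14].

## Interface

Orientations are given as a unit quaternion [w, x, y, z].
In Python, from rig import ctrl gives the robot as it stands.
- The arm moves only by the tool send_rows, never from a script. Its argument "targets" is a list of rows, each a list of 7 numbers: the closure, from -1 (fully open) to 1 (shut), so that 0 is half open, then the shift along the tool's x, y, z in m, then the turn, a rotation vector about the tool's x, y, z in rad. In form: [[claw, dx, dy, dz, ax, ay, az], ...]. A call has exactly 10 rows; each row shifts and turns the commanded pose from where the row before left it, along the tool's axes as they then stand; what a row does not reach is not made up. A row lasts 1/8 s, in which the tool goes at most 62.5 mm and 10.7 degrees, less where a joint would pass 70% of its speed; a pose out of reach is approached as far as the arm can. A call with a gripper value outside its range is refused whole. The fingers move at their own pace and stop on an object; "squeeze" is the grip in N (left out, the last holds). Time passes only in rows, so rows that do not move let the fingers close, or fill a call up. It gives the time, the measured TCP pose, the force, the opening and the grip force at its end, in the units of the state.
- ctrl.sense(): the state, without advancing time (a new reading comes with each control period).
- ctrl.capture(name): name is "scene" or "top" or "wrist"; returns a dict with "img" (480x640x3 uint8, red, green, blue), "camera_matrix" (3x3 intrinsics, pixels), "R" (3x3) and "t" (3): a world point X has camera coordinates R X + t. Camera axes: x right, y down, z forward; pixel columns grow to the right and rows downward; lengths in mm; the calibration is good to about 2 mm. A picture is of the moment at which its call begins. There is no depth.
- ctrl.finish_job(): hands the job in; it is judged then, once.
Trained networks look in a picture, given as the dict that the camera call returned (one of the last four; its "shot" number tells which), for a name from the list of things; names that differ only in an ending like _2 or _b are one class to them, and where a whole thing is asked for, a point or a joint stands for the part that bears it (a point fixed in the world has none). Each returns a list of dicts, best first, with "score" (0 to 1); they miss things now and then, are a little off and sometimes report something else, mostly with a low value. They report only what shows in the picture. A call takes as long as a camera call.
- ctrl.boxes_of(query, picture): "extent" ([left, top, width, height] in pixels, round what is visible of it).
- ctrl.landmark_of(query, picture): "point" ([column, row] in pixels: a listed point, or the origin of a listed thing).
The state is a dict: "time_s": time; "joints": joint angles; "dq": joint speeds; "tau": joint torques, N m; "eef_pos": TCP position; "ee_rot": TCP orientation; "force": force on the tool from outside, world axes, zero at the start; "wrist_torque": the same for the moment, N m; "grip_width": opening from 0.0 (shut) to 1.0 (fully open); "grip_force": force on a finger pad.
Only numpy, scipy, OpenCV 4.12 (cv2) and the standard library are available. Lean on these libraries where they do the work, as an engineer would, in place of code of your own. Each camera call takes 0.05 s, during which the arm holds its last target. There are 200 camera calls.

## Task

Press the flanged brass bush fully home in the grey rocker lever: first set the lever flat on the plate of the green screw press, its big eye pushed snugly into the vee stop under the ram. Then unfold the red crank grip upright, wind the crank clockwise until the bush's flange sits on the lever, wind it back about one turn so that the ram is well clear, and fold the grip flat again. Leave the lever lying in the vee stop and do not disturb the other things on the bench.

Things in the scene. Friction and masses are not known exactly. Their poses are not given: they have to be found in the camera images.
- press: Green cast bench screw press, bolted down. Origin: on the ram (screw) axis at bench level, z up. Its own -x side is the open front; the column stands on its +x side, front face 55 mm behind the axis. Base 205 x 140 mm, 18 mm high, from 90 mm in front of the axis; on it a steel plate 100 mm wide, top 30 mm above the bench, from 36 mm in front of the axis to 50 mm behind it.
- press_head (a point): Centre of the underside of the press's round head (64 mm diameter, 121 to 161 mm above the bench), on the ram axis. Above the head turns the crank, sweeping 82 mm radius. A gripper that holds the lever under the head must lean back to the open front, about 30 degrees from vertical.
- press_seat (a point): Point on the ram axis at the top of the press plate (30 mm above the bench): the underside centre of the lever's big eye belongs here. Axes as press. Behind it two dark steel blocks, 14 mm high, form a 90 degree vee stop open to the front (-x): a 50 mm round eye pushed back against both blocks is centred on the ram axis.
- lever_shank (a point): Centre of the straight shank of a loose grey cast rocker lever (0.25 kg with the bush, lies flat), 15 mm above its underside. Shank 18 mm wide, 30 mm high, about 75 mm free length. +x points along the lever to the big eye, z up. The small eye (28 mm diameter, 30 mm high) is 52 mm along -x. A gripper leaning back over the small eye holds best about 9 mm above this point.
- lever_eye (a point): Underside centre of the lever's big round eye (50 mm diameter, 36 mm high), 68 mm along +x from the shank's centre; axes as lever_shank.
- bush_top (a point): Centre of the top of the brass bush (flange 33 mm diameter, 3 mm thick) that stands started in the lever's big eye; on the eye's axis. Its top is 49 mm above the lever's underside at the start and 39 mm when home. Stiff press fit, about 60 N: too stiff for a hand, the press needs only a few newtons at the crank grip.
- bush (a joint): How far the bush is pressed in, m: 0 to 0.010, 0.010 = flange sitting on the lever (home).
- ram_nose (a point): Centre of the flat lower face (36 mm diameter) of the steel ram, on the ram axis; 96 mm above the bench at crank value 0, it sinks 15 mm for each turn of the crank. Lies about 10 to 17 mm above the bush's start height when the lever lies on the plate.
- crank (a joint): Crank angle, rad. It grows as the crank turns clockwise seen from above and the ram sinks 15 mm per turn (coarse thread) (screw, crank and grip sink with it). At 0 the arm, from hub to grip pin, points along the press's own +y. Range -1.2 to 12.9; it stays where it is left. With the lever in place the bush is home near 11.3 rad.
- crank_hub (a point): Point on the ram axis at the height of the grip's fold pin (232 mm above the bench at crank value 0).
- crank_pin (a point): Centre of the fold pin at the outer end of the crank arm, 72 mm from the ram axis; its y axis is the pin's (fold) axis, horizontal and square to the arm; its x axis points outward along the arm. The arm's top lies 23 mm below the pin, the hub's nut 15 mm below.
- grip_fold (a joint): Fold angle of the red crank grip, rad: 0 = folded flat, lying over the arm and pointing inward to the hub; 1.57 = upright, the working position (end stop). A stiff hinge that stays where it is put (1 to 2 N at the grip's end moves it).
- grip_mid (a point): Point on the axis of the red grip, 50 mm from the fold pin. Grip: 20 mm diameter, from 15 to 80 mm from the pin; its sleeve spins freely about its own axis, so it can be held firmly while the crank turns.
- oil_can: Olive pump oil can, 68 x 99 x 132 mm, bystander; origin under its middle.
- paste_tin: Round tin with red and white label, 62 mm diameter, 42 mm high, bystander; origin under its middle.
- alu_offcut: Light grey metal block, 35 x 70 x 28 mm, bystander; origin under its middle.
- vee_block: Grey steel V-block, 55 x 44 x 34 mm, bystander; origin under its middle.
- driver_yellow: Screwdriver with yellow handle, 205 mm long, 28 mm high, bystander; origin under its middle.
- drill_chuck: Dark grey drill chuck standing on end, 44 mm diameter, 62 mm high, bystander; origin under its middle.

How it is judged (in metres and radians):
On the way, in this order (a step that is already met when the one before it is completed fails the run):
1. the lever lies flat on the press plate, its eye within 5 mm of the ram axis (horizontal distance between bush_top and press_seat below 0.005 m and z of lever_shank in the frame of press_seat below 0.018 m and angle between lever_shank's own z axis and vertical below 0.06 rad), for 0.2 s.
2. the crank grip has been unfolded upright (within 10 degrees) (value of joint grip_fold above 1.4 rad), for 0.2 s.
3. the bush has been pressed home to within 1 mm by the ram, with the lever on its seat (value of joint bush above 0.009 m and z of ram_nose in the frame of bush_top below 0.003 m and horizontal distance between bush_top and press_seat below 0.006 m), for 0.1 s.
4. the ram has been wound back up at least 6 mm clear of the bush (z of ram_nose in the frame of bush_top above 0.006 m), for 0.1 s.
At the end, for the whole second after the job is handed in: The bush is within 1 mm of home, the lever lies flat on the plate with its eye within 6 mm of the ram axis, the ram stands at least 6 mm above the bush, the grip is folded to within 0.2 rad of flat, and crank and grip are at rest (value of joint bush above 0.009 m and horizontal distance between bush_top and press_seat below 0.006 m and z of lever_shank in the frame of press_seat below 0.018 m and angle between lever_shank's own z axis and vertical below 0.06 rad and z of ram_nose in the frame of bush_top above 0.006 m and value of joint grip_fold below 0.2 rad and velocity of joint crank between -0.05 and 0.05 rad/s and velocity of joint grip_fold between -0.05 and 0.05 rad/s); the robot touches nothing.
It fails at once if a bystander is moved more than 30 mm (distance of any of oil_can, paste_tin, alu_offcut, vee_block, driver_yellow, drill_chuck from where it was at the start of the episode above 0.03 m).
It also fails if it takes over 72 s, if anything falls off the work surface, if the arm or the gripper's body presses on something with over 40 N, if the wrist force passes 120 N, or if a joint passes its speed limit or range.

## Working session

There is one attempt and no reset: what is moved stays moved. The work goes in short steps, Python scripts to look and compute and a tool call to move; the robot and the scene stay as the last step left them, time stands still between calls to the robot, and variables do not carry over. Pictures are saved under pics/ and viewed, at most 10 in all, crops included, and the job is handed in when it is done.

Besides the shell and the picture viewer there is one more tool, called by a JSON object that holds its "api" and its "payload", one argument or row to a line. send_rows: Moves the arm, as the interface text tells. Its arguments: {"type":"object","properties":{"targets":{"type":"array"},"squeeze":{"type":"number"}},"required":["targets"]}

```bash
ls; mkdir -p pics
cat > h.py <<'E'
import numpy as np, cv2
from scipy.spatial.transform import Rotation as Rot
from scipy.optimize import least_squares
from rig import ctrl
def cap(n,save=None):
    p=ctrl.capture(n)
    if save: cv2.imwrite('pics/'+save,p['img'][:,:,::-1])
    return p
def proj(p,X):
    c=np.asarray(p['R'])@np.asarray(X,float)+np.asarray(p['t']); u=np.asarray(p['camera_matrix'])@c
    return u[:2]/u[2]
def ray(p,uv):
    R=np.asarray(p['R']);d=R.T@np.linalg.inv(p['camera_matrix'])@np.array([uv[0],uv[1],1.]);o=-R.T@np.asarray(p['t'])
    return o,d/np.linalg.norm(d)
def atz(p,uv,z):
    o,d=ray(p,uv); return o+d*(z-o[2])/d[2]
def tri(obs):
    A=np.zeros((3,3));b=np.zeros(3)
    for p,uv in obs:
        o,d=ray(p,uv);P=np.eye(3)-np.outer(d,d);A+=P;b+=P@o
    X=np.linalg.solve(A,b)
    return X,[np.round(np.linalg.norm(proj(p,X)-uv),1) for p,uv in obs]
def lm(q,p,k=1):
    r=ctrl.landmark_of(q,p); return [(np.round(a['point'],1),round(a['score'],2)) for a in r[:k]]
def Rq(s): q=s['ee_rot']; return Rot.from_quat([q[1],q[2],q[3],q[0]])
E
python3 - <<'E'
from h import *
np.set_printoptions(precision=1,suppress=True)
s=ctrl.sense();print(s)
P={n:cap(n,n+'0.png') for n in('scene','top','wrist')}
for n in P: print(n,'cam at',-np.asarray(P[n]['R']).T@P[n]['t'])
for q in 'press press_head press_seat lever_shank lever_eye bush_top ram_nose crank_hub crank_pin grip_mid oil_can paste_tin alu_offcut vee_block driver_yellow drill_chuck'.split():
    o=[];txt=[]
    for n in P:
        r=lm(q,P[n]); 
        if r:
            txt.append((n,*r[0]))
            if r[0][1]>.4:o.append((P[n],r[0][0]))
    print(q,txt, tri(o) if len(o)>1 else '')
E
```

```text
pics
{'time_s': 0.0, 'joints': array([ 1. ,  0.3,  1.5,  0. ,  1.3, -0.2]), 'dq': array([-0., -0., -0., -0., -0., -0.]), 'tau': array([  0. , -41.2, -26. ,  -0. ,   0. ,   0. ]), 'eef_pos': array([161.9, 499.1, 230.7]), 'ee_rot': array([-0. ,  0.2,  1. , -0. ]), 'force': array([-0.8, -0.7, -0.5]), 'wrist_torque': array([-0.1, -0. , -0. ]), 'grip_force': 0.0, 'grip_width': 1.003181169569043}
scene cam at [-164.  -448.6  711.1]
top cam at [  -1.3 -300.6 1261. ]
wrist cam at [ 86.3 524.8 373.6]
press [('scene', array([333. , 287.4]), 0.92), ('top', array([328.3, 278.9]), 0.71)] (array([ 577.3, -108.1,   19.3]), [np.float64(0.7), np.float64(0.7)])
press_head [('scene', array([327.5, 245.8]), 0.78), ('top', array([328.9, 254.2]), 0.92)] (array([ 574.5, -101.1,  139.6]), [np.float64(2.1), np.float64(2.1)])
press_seat [('scene', array([333.2, 278.9]), 0.69), ('top', array([332. , 271.7]), 0.97)] (array([ 586.5, -108.7,   39.2]), [np.float64(1.1), np.float64(1.1)])
lever_shank [('scene', array([230. , 274.4]), 0.96), ('top', array([218.8, 263.5]), 0.91)] (array([526.5, 156.1,   0.7]), [np.fl
[... 1111 characters left out ...]
y([ 460.8, -330.1,   -1. ]), [np.float64(1.3), np.float64(1.2)])
alu_offcut [('scene', array([308.9, 238.9]), 0.61), ('top', array([292.6, 197.9]), 0.93)] (array([785.4,  69.7, -22.8]), [np.float64(1.6), np.float64(1.8)])
vee_block [('scene', array([438.2, 288.7]), 0.81), ('top', array([436.7, 268.3]), 0.7)] (array([ 707.7, -333.3,    1.6]), [np.float64(2.1), np.float64(2.0)])
driver_yellow [('scene', array([242.5, 329.1]), 0.92), ('top', array([248.6, 334.2]), 0.81)] (array([386. ,  15.2,   1. ]), [np.float64(0.8), np.float64(0.7)])
drill_chuck [('scene', array([420. , 330.5]), 0.77), ('top', array([413.4, 320.9]), 0.88)] (array([ 562.7, -326.1,   -9.7]), [np.float64(0.3), np.float64(0.2)])
```

View pics/scene0.png

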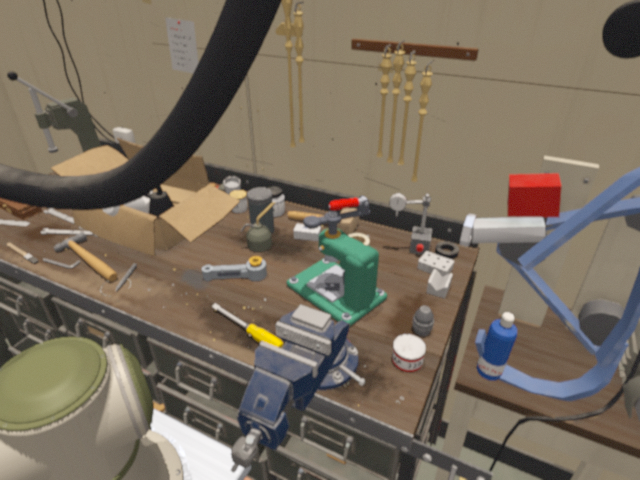

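View pics/top0.png

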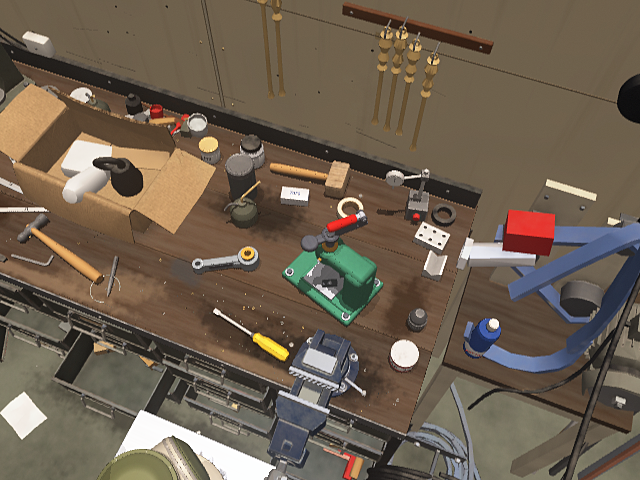

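The scene shows the lever (shank ~230,270, big eye ~255,262) lying left of the green press (~335,280). The red grip is folded over the crank at (345,203). The column is at the lower right of the press, so its open front faces upper left. I'll zoom in to get the press yaw.

Run:
```python
from h import *
a=cv2.imread('pics/top0.png')[195:335,265:400];b=cv2.imread('pics/scene0.png')[185:325,270:405]
f=lambda i:cv2.resize(i,None,fx=2.95,fy=4.2*.7,interpolation=cv2.INTER_CUBIC)
c=np.hstack([f(a),f(b)]);print(c.shape);cv2.imwrite('pics/crop1.png',c)
```

```text
(412, 796, 3)
```

View pics/crop1.png

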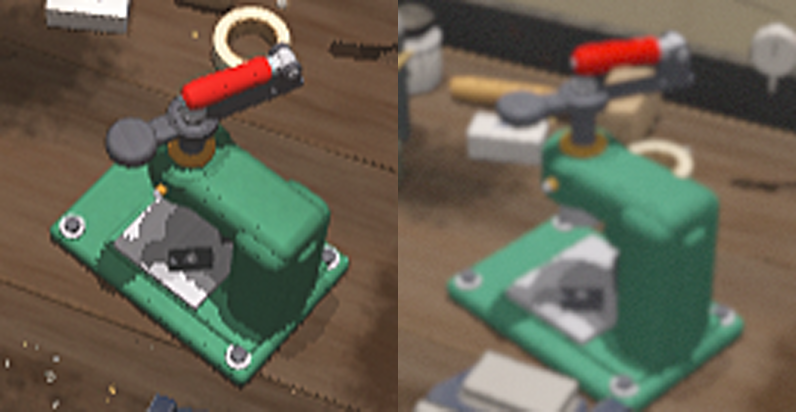

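The crop shows three base corners in the top view (52,230 / 240,383 / 348,262 in the crop). The column is at the lower right, and the crank pin at upper right (285,65), pointing roughly 20° below image-right.

Run:
```python
from h import *
np.set_printoptions(precision=1,suppress=True)
T=cap('top');S=cap('scene')
k=lambda u,v,o:(o[0]+u/2.95,o[1]+v/2.943)
ct=[atz(T,k(u,v,(265,195)),14) for u,v in((52,233),(240,383),(348,264))]
cs=[atz(S,k(u-398,v,(270,185)),14) for u,v in((449,290),(630,404),(743,325))]
for c in(ct,cs):
    print(np.array(c)); a=c[1]-c[0]; b=c[2]-c[1]
    print('len',np.linalg.norm(a),np.linalg.norm(b),'yaw',np.degrees(np.arctan2(a[1],a[0])),np.degrees(np.arctan2(-b[0],b[1])))
    ux=a/np.linalg.norm(a);ux[2]=0; uy=np.array([-ux[1],ux[0],0]); s=np.sign(uy@b)
    print('axis est', c[0]+90*ux+s*70*uy, c[1]-115*ux+s*70*uy)
```

```text
[[ 550.1   -0.3   14. ]
 [ 485.3 -186.2   14. ]
 [ 612.9 -231.3   14. ]]
len 196.89008547607398 135.370777847444 yaw -109.2091866521138 -109.4435641509921
axis est [ 586.6 -108.3   14. ] [ 589.2 -100.7   14. ]
[[ 548.    -2.2   14. ]
 [ 494.2 -186.2   14. ]
 [ 613.7 -231.    14. ]]
len 191.73032163968645 127.55659050891987 yaw -106.28633636347848 -110.53629211091952
axis est [ 589.9 -108.2   14. ] [593.7 -95.5  14. ]
```

```bash
cat >> h.py <<'E'
def toolR(yaw,lean=0.):
    """tool for thing with heading yaw: tool x = backward along heading, leaning back by lean (rad)"""
    l=np.array([np.cos(yaw),np.sin(yaw),0]);k=np.array([0,0,1.])
    z=-k*np.cos(lean)+l*np.sin(lean); x=-l*np.cos(lean)-k*np.sin(lean)
    return Rot.from_matrix(np.c_[x,np.cross(z,x),z])
def plan(p1,R1,n=10,p0=None,R0=None):
    s=ctrl.sense(); p0=np.array(s['eef_pos']) if p0 is None else np.array(p0); R0=Rq(s) if R0 is None else R0
    r=(R0.inv()*R1).as_rotvec()/n; Rr=Rot.from_rotvec(r)
    M=sum((Rr**k).as_matrix() for k in range(n))
    d=np.linalg.solve(M,R0.inv().apply(np.array(p1)-p0))
    print(n,'x row',np.round(d/1000,4).tolist(),np.round(r,4).tolist(),'|d|',round(np.linalg.norm(d),1),'deg',round(np.degrees(np.linalg.norm(r)),1))
E
python3 - <<'E'
from h import *
np.set_printoptions(precision=1,suppress=True)
for n in('top','scene'):
    p=cap(n)
    for q,z in(('lever_shank',15),('lever_eye',0),('bush_top',49),('press_seat',30),('ram_nose',95),('press_head',121),('crank_pin',231),('grip_mid',231),('crank_hub',231)):
        r=lm(q,p)
        if r: print(n,q,atz(p,r[0][0],z),r[0][1])
R1=toolR(np.radians(-63),.52); z=R1.apply([0,0,1])
plan(np.array([524,158,24])+19*z-120*z,R1)
E
```

```text
top lever_shank [517.8 148.1  15. ] 0.83
top lever_eye [559.   96.7   0. ] 0.68
top bush_top [565.2  85.8  49. ] 0.66
top press_seat [ 587.4 -104.2   30. ] 0.69
top ram_nose [ 592.4 -109.3   95. ] 0.86
top press_head [ 587.1 -100.3  121. ] 0.56
top crank_pin [ 638.6 -144.2  231. ] 0.73
top grip_mid [ 607.7 -113.6  231. ] 0.52
top crank_hub [ 589.3 -102.8  231. ] 0.72
scene lever_shank [533.  144.7  15. ] 0.95
scene lever_eye [558.6  98.5   0. ] 0.84
scene bush_top [547.   82.6  49. ] 0.64
scene press_seat [596.1 -98.   30. ] 0.83
scene ram_nose [ 589.3 -104.    95. ] 0.88
scene press_head [582.9 -95.9 121. ] 0.63
scene crank_pin [ 648.1 -146.8  231. ] 0.96
scene grip_mid [ 608.7 -118.3  231. ] 0.52
scene crank_hub [581.8 -98.1 231. ] 0.88
10 x row [-0.0426, -0.0016, 0.0227] [0.0204, -0.0493, 0.0768] |d| 48.3 deg 5.4
```

{"api": "send_rows", "payload": {
  "targets": [
    [-1, -0.0426, -0.0016, 0.0227, 0.0204, -0.0493, 0.0768],
    [-1, -0.0426, -0.0016, 0.0227, 0.0204, -0.0493, 0.0768],
    [-1, -0.0426, -0.0016, 0.0227, 0.0204, -0.0493, 0.0768],
    [-1, -0.0426, -0.0016, 0.0227, 0.0204, -0.0493, 0.0768],
    [-1, -0.0426, -0.0016, 0.0227, 0.0204, -0.0493, 0.0768],
    [-1, -0.0426, -0.0016, 0.0227, 0.0204, -0.0493, 0.0768],
    [-1, -0.0426, -0.0016, 0.0227, 0.0204, -0.0493, 0.0768],
    [-1, -0.0426, -0.0016, 0.0227, 0.0204, -0.0493, 0.0768],
    [-1, -0.0426, -0.0016, 0.0227, 0.0204, -0.0493, 0.0768],
    [-1, -0.0426, -0.0016, 0.0227, 0.0204, -0.0493, 0.0768]
  ],
  "squeeze": 100
}}

```text
time_s: 4.9
eef_pos: [502.0, 201.0, 111.1]
ee_rot: [0.22, 0.506, 0.823, -0.135]
force: [-0.0, 0.2, 0.3]
grip_width: 0.999
grip_force: 0.0
```

Run:
```python
from h import *
np.set_printoptions(precision=2,suppress=True)
s=ctrl.sense();print(s['time_s'],s['eef_pos'],s['joints'],Rq(s).as_matrix())
p=cap('wrist','w1.png');print('cam',-np.asarray(p['R']).T@p['t'], Rq(s).inv().apply(np.asarray(p['R'])[2]))
for q,z in(('lever_shank',15),('lever_eye',0),('bush_top',49),('press_seat',30),('ram_nose',95)):
    r=lm(q,p)
    if r: print(q,r[0],atz(p,r[0][0],z))
```

```text
4.9 [502.01 201.02 111.12] [ 0.4   0.52  1.62 -0.61  1.05  0.26] [[-0.39  0.89  0.23]
 [ 0.77  0.45 -0.44]
 [-0.5   0.   -0.87]]
cam [438.76 327.02 195.1 ] [-0.31  0.    0.95]
lever_shank (array([308.3, 235.7]), 0.85) [523.4  153.63  15.  ]
press_seat (array([256.9, 408.2]), 0.72) [585.63 -92.76  30.  ]
ram_nose (array([256.7, 407. ]), 0.46) [526.96  74.33  95.  ]
```

View pics/w1.png

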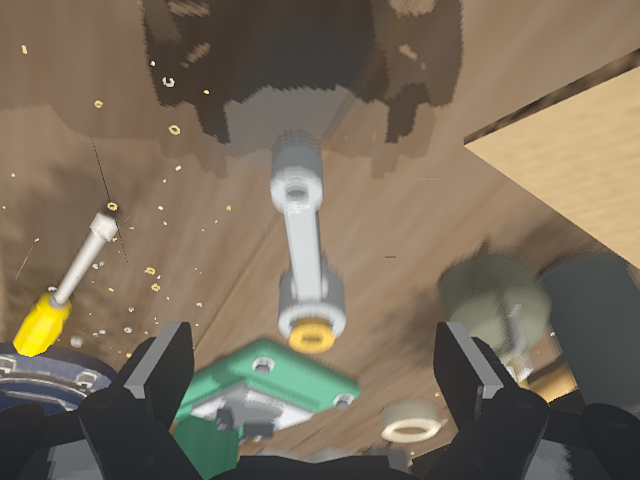

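The wrist view shows the lever centred between the fingers: small eye hole at (297,190), bush at (312,338), and the press base below at (265,390). I'll compute the lever axis from these points.

Run:
```python
from h import *
np.set_printoptions(precision=1,suppress=True)
p=cap('wrist')
b=atz(p,(312.5,337),49);e=atz(p,(297,188),30)
print(b,e,np.linalg.norm((b-e)[:2]),np.degrees(np.arctan2(*(b-e)[1::-1])))
l=(b-e)/np.linalg.norm((b-e)[:2]);l[2]=0;yaw=np.arctan2(l[1],l[0])
S=e+52*l;S2=b-68*l;print('shank',S,S2)
# bush top left/right extents check
print(lm('bush_top',p),lm('lever_eye',p))
S=(S+S2)/2; R1=toolR(yaw,.52);z=R1.apply([0,0,1])
P=np.array([S[0],S[1],24])+19*z;print(P)
plan(P,R1)
```

```text
[554.9  97.8  49. ] [494.2 199.6  30. ] 118.56873835966397 -59.15559200774453
shank [520.8 154.9  30. ] [520.1 156.1  49. ]
[(array([309.8, 337.6]), 0.93)] []
[525.3 147.4   7.5]
10 x row [-0.0001, -0.0005, 0.012] [-0.0032, -0.0, -0.0058] |d| 12.0 deg 0.4
```

{"api": "send_rows", "payload": {
  "targets": [
    [-1, -0.0001, -0.0005, 0.012, -0.003, 0, -0.006],
    [-1, -0.0001, -0.0005, 0.012, -0.003, 0, -0.006],
    [-1, -0.0001, -0.0005, 0.012, -0.003, 0, -0.006],
    [-1, -0.0001, -0.0005, 0.012, -0.003, 0, -0.006],
    [-1, -0.0001, -0.0005, 0.012, -0.003, 0, -0.006],
    [-1, -0.0001, -0.0005, 0.012, -0.003, 0, -0.006],
    [-1, -0.0001, -0.0005, 0.012, -0.003, 0, -0.006],
    [-1, -0.0001, -0.0005, 0.012, -0.003, 0, -0.006],
    [-1, -0.0001, -0.0005, 0.012, -0.003, 0, -0.006],
    [-1, -0.0001, -0.0005, 0.012, -0.003, 0, -0.006]
  ]
}}

```text
time_s: 6.6
eef_pos: [526.0, 146.5, 7.0]
ee_rot: [0.223, 0.477, 0.841, -0.128]
force: [-0.1, -0.5, -0.3]
grip_width: 0.997
grip_force: 0.0
```

{"api": "send_rows", "payload": {
  "targets": [
    [0.3, 0, 0, 0, 0, 0, 0],
    [1, 0, 0, 0, 0, 0, 0],
    [1, 0, 0, 0, 0, 0, 0],
    [1, 0, 0, 0, 0, 0, 0],
    [1, 0, 0, 0, 0, 0, 0],
    [1, 0, 0, 0, 0, 0, 0],
    [1, 0, 0, 0, 0, 0, 0],
    [1, 0, 0, 0, 0, 0, 0],
    [1, 0, 0, 0, 0, 0, 0],
    [1, 0, 0, 0, 0, 0, 0]
  ]
}}

```text
time_s: 7.85
eef_pos: [525.9, 147.1, 8.3]
ee_rot: [0.223, 0.477, 0.84, -0.128]
force: [-2.3, 1.8, 5.6]
grip_width: 0.191
grip_force: 98.3
```

Run:
```python
from h import *
np.set_printoptions(precision=2,suppress=True)
s=ctrl.sense();print(s['time_s'],s['eef_pos'],Rq(s).as_matrix()[:,2],s['grip_width'],s['grip_force'],s['force'])
p=cap('wrist','w2.png')
b=lm('bush_top',p);print(b, [atz(p,b[0][0],49)] if b else '')
yaw=np.radians(-109.3);A=np.array([588,-102.5,0]);l=np.array([np.cos(yaw),np.sin(yaw),0])
R1=toolR(yaw,.52);z=R1.apply([0,0,1])
# lift 45 first, then to 120 mm in front, 50 above
up=s['eef_pos']+np.array([0,0,60.]);print(Rq(s).inv().apply([0,0,6.]))
P=A-(68+110)*l+np.array([0,0,30+25+24])+19*z;print(P)
plan(P,R1,p0=up)
```

```text
7.85 [525.89 147.06   8.28] [ 0.25 -0.43 -0.87] 0.19060786088703793 98.32696437835693 [-2.33  1.78  5.61]
[] 
[-2.98 -0.02 -5.21]
[643.71  56.59  62.51]
10 x row [-0.0093, 0.0107, 0.006] [0.0433, 0.0001, 0.076] |d| 15.3 deg 5.0
```

View pics/w2.png

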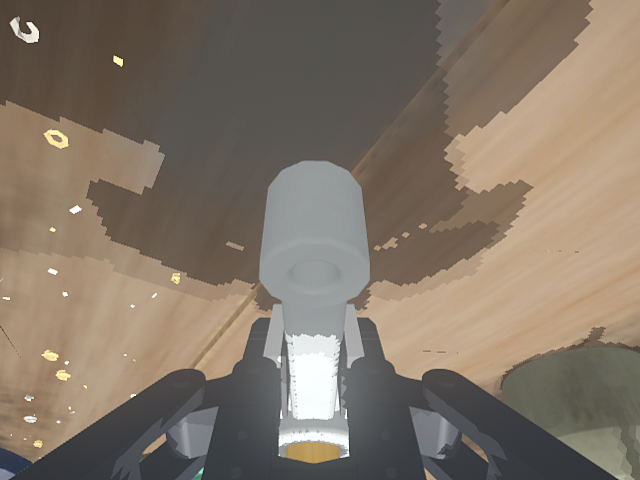

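The lever is gripped and centred: small eye hole at (314,275), bush at (315,453), opening about 16–18 mm. To keep the wrist clear of the oil can, I'll bring the lever in with heading −90° instead of −109°. The round eye allows that.

Run:
```python
from h import *
np.set_printoptions(precision=1,suppress=True)
s=ctrl.sense();p=cap('wrist');T=cap('top')
z=Rq(s).as_matrix()[:,2];yaw0=np.arctan2(z[1],z[0]);l=np.array([np.cos(yaw0),np.sin(yaw0),0])
e=atz(p,(314.5,274),30);b=atz(p,(315,452),49);print('yaw',np.degrees(yaw0),e,b,'eye from small',e+120*l,'along tcp->eye',(e+120*l-s['eef_pos'])@l,(b-s['eef_pos'])@l,'side',np.cross(l,e-s['eef_pos'])[2])
print('can edges',[atz(T,u,zz) for u,zz in(((243,228),0),((230,212),0),((260,212),0),((258,181),132))])
yaw=np.radians(-90);l1=np.array([0,-1.,0]);R1=toolR(yaw,.524)
off=58.
eye=np.array([588,-25,0.]);P=eye-off*l1+[0,0,30+42+8.3-0];print(P)
up=s['eef_pos']+np.array([0,0,60.]);print('lift row',Rq(s).inv().apply([0,0,15.]))
plan(P,R1,6,p0=up)
```

```text
yaw -59.434263605761004 [495.8 199.6  30. ] [534.6 135.1  49. ] eye from small [556.8  96.3  30. ] along tcp->eye 59.443712186845154 14.738179096080657 side 0.7551925579356826
can edges [array([638.2, 147.2,  -0. ]), array([669. , 198.4,   0. ]), array([697.7, 127.4,   0. ]), array([702. , 123.1, 132. ])]
[588.   33.   80.3]
lift row [ -7.5  -0.  -13. ]
6 x row [-0.0197, 0.004, 0.009] [0.0444, -0.0005, 0.0779] |d| 22.0 deg 5.1
```

Run:
```python
from h import *
np.set_printoptions(precision=1,suppress=True)
p=cap('wrist')
print(p['camera_matrix'],-np.asarray(p['R']).T@p['t'],np.asarray(p['R'])[2])
for X in([556.8,96.3,49],[556.8,96.3,36],[495.8,199.6,30],[495.8-12,199.6+7,30],ctrl.sense()['eef_pos']): print(X,proj(p,X))
```

```text
[[419.2   0.  313.3]
 [  0.  419.2 243.1]
 [  0.    0.    1. ]] [454.4 268.4  92.4] [ 0.4 -0.6 -0.7]
[556.8, 96.3, 49] [312.6 483.7]
[556.8, 96.3, 36] [312.7 450.7]
[495.8, 199.6, 30] [314.6 274.1]
[483.8, 206.6, 30] [284.3 240.1]
[525.9 147.1   8.3] [311.4 326.4]
```

The bush top projects just below the image, so the gold patch is the bush's side below the flange. That fits with the lever still flat. Lift and carry.

{"api": "send_rows", "payload": {
  "targets": [
    [1, -0.0075, 0, -0.013, 0, 0, 0],
    [1, -0.0075, 0, -0.013, 0, 0, 0],
    [1, -0.0075, 0, -0.013, 0, 0, 0],
    [1, -0.0075, 0, -0.013, 0, 0, 0],
    [1, -0.0197, 0.004, 0.009, 0.0444, -0.0005, 0.0779],
    [1, -0.0197, 0.004, 0.009, 0.0444, -0.0005, 0.0779],
    [1, -0.0197, 0.004, 0.009, 0.0444, -0.0005, 0.0779],
    [1, -0.0197, 0.004, 0.009, 0.0444, -0.0005, 0.0779],
    [1, -0.0197, 0.004, 0.009, 0.0444, -0.0005, 0.0779],
    [1, -0.0197, 0.004, 0.009, 0.0444, -0.0005, 0.0779]
  ]
}}

```text
time_s: 9.35
eef_pos: [588.3, 31.9, 80.5]
ee_rot: [0.183, 0.684, 0.682, -0.184]
force: [-0.7, -0.1, -2.4]
grip_width: 0.191
grip_force: 97.7
```

Run:
```python
from h import *
np.set_printoptions(precision=1,suppress=True)
s=ctrl.sense();print(s['time_s'],s['eef_pos'],Rq(s).as_matrix(),s['grip_width'],s['force'])
o={}
for n in('scene','top','wrist'):
    p=cap(n,n+'3.png')
    for q,z in(('bush_top',49+72),('lever_shank',87),('press_seat',30)):
        r=lm(q,p)
        if r: print(n,q,r[0],atz(p,r[0][0],z))
a=cv2.imread('pics/top3.png')[175:335,240:400];b=cv2.imread('pics/scene3.png')[165:325,250:410]
f=lambda i:cv2.resize(i,(400,400),interpolation=cv2.INTER_CUBIC)
cv2.imwrite('pics/crop3.png',np.hstack([f(a),f(b)]))
plan(np.array([588,33,80.3-39.3]),toolR(np.radians(-90),.524),5)
```

```text
9.35 [588.3  31.9  80.5] [[ 0.   1.  -0. ]
 [ 0.9 -0.  -0.5]
 [-0.5 -0.  -0.9]] 0.1908808007977794 [-0.7 -0.1 -2.4]
scene bush_top (array([305.3, 245.5]), 0.41) [574.2 -40.  121. ]
scene lever_shank (array([280.2, 248.7]), 0.61) [578.3  31.2  87. ]
scene press_seat (array([345.7, 202.5]), 0.67) [945.2  20.1  30. ]
top bush_top (array([301., 244.]), 0.67) [587.5 -34.2 121. ]
top lever_shank (array([272.9, 241.8]), 0.59) [586.1  36.2  87. ]
top press_seat (array([328.8, 274.5]), 0.74) [ 582.7 -105.3   30. ]
wrist lever_shank (array([313.4, 332.7]), 0.87) [588.1  41.1  87. ]
5 x row [0.0039, 0.0, 0.0067] [-0.0001, 0.0001, 0.0002] |d| 7.8 deg 0.0
```

View pics/crop3.png

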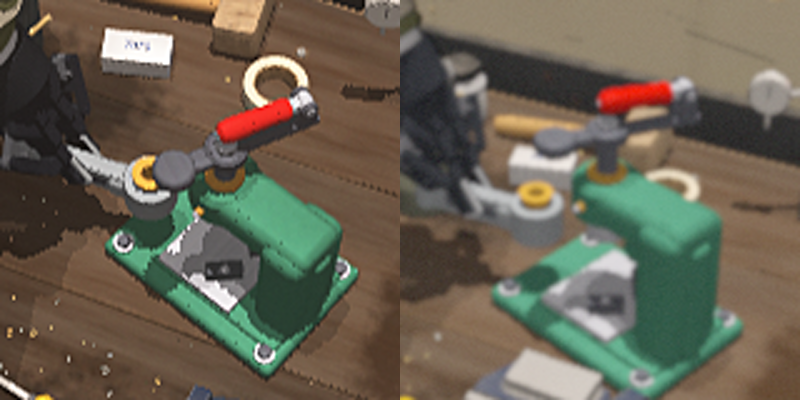

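{"api": "send_rows", "payload": {
  "targets": [
    [1, 0.0039, 0, 0.0067, 0, 0, 0],
    [1, 0.0039, 0, 0.0067, 0, 0, 0],
    [1, 0.0039, 0, 0.0067, 0, 0, 0],
    [1, 0.0039, 0, 0.0067, 0, 0, 0],
    [1, 0.0039, 0, 0.0067, 0, 0, 0],
    [1, -0.0104, 0, 0.006, 0, 0, 0],
    [1, -0.0104, 0, 0.006, 0, 0, 0],
    [1, -0.0104, 0, 0.006, 0, 0, 0],
    [1, -0.0104, 0, 0.006, 0, 0, 0],
    [1, -0.0104, 0, 0.006, 0, 0, 0]
  ]
}}

```text
time_s: 11.2
eef_pos: [588.1, -28.5, 41.3]
ee_rot: [0.183, 0.683, 0.683, -0.184]
force: [-0.4, 0.4, -2.9]
grip_width: 0.191
grip_force: 97.8
```

Run:
```python
from h import *
np.set_printoptions(precision=1,suppress=True)
s=ctrl.sense();print(s['time_s'],s['eef_pos'],s['grip_width'],s['force'])
for n in('scene','top','wrist'):
    p=cap(n,n+'4.png')
    for q,z in(('bush_top',49+32),('lever_shank',47),('press_seat',30),('lever_eye',32)):
        r=lm(q,p)
        if r: print(n,q,r[0],atz(p,r[0][0],z))
a=cv2.imread('pics/top4.png')[195:335,265:405];b=cv2.imread('pics/scene4.png')[185:325,270:410]
f=lambda i:cv2.resize(i,(400,400),interpolation=cv2.INTER_CUBIC)
cv2.imwrite('pics/crop4.png',np.hstack([f(a),f(b)]))
```

```text
11.2 [588.1 -28.5  41.3] 0.1911932403885907 [-0.4  0.4 -2.9]
scene bush_top (array([328.9, 264.9]), 0.44) [579.7 -97.5  81. ]
scene lever_shank (array([305.4, 265.7]), 0.74) [591.8 -29.1  47. ]
scene press_seat (array([331. , 278.6]), 0.63) [593.8 -96.7  30. ]
scene lever_eye (array([327.3, 277.4]), 0.93) [591.8 -87.9  32. ]
top bush_top (array([323.7, 259.1]), 0.41) [590.8 -88.3  81. ]
top lever_shank (array([295.9, 257.4]), 0.57) [587.6 -19.7  47. ]
top press_seat (array([329.1, 272. ]), 0.67) [ 589.1 -103.5   30. ]
top lever_eye (array([321.6, 268.4]), 0.61) [590.4 -84.   32. ]
wrist lever_shank (array([315.2, 333. ]), 0.62) [589.  -21.5  47. ]
```

{"api": "send_rows", "payload": {
  "targets": [
    [1, -0.0026, 0, 0.0015, 0, 0, 0],
    [1, -0.0026, 0, 0.0015, 0, 0, 0],
    [1, -0.0026, 0, 0.0015, 0, 0, 0],
    [1, -0.0026, 0, 0.0015, 0, 0, 0],
    [1, 0.0005, 0, 0.0009, 0, 0, 0],
    [1, 0.0005, 0, 0.0009, 0, 0, 0],
    [1, -0.0017, 0, 0.001, 0, 0, 0],
    [1, -0.0017, 0, 0.001, 0, 0, 0],
    [1, 0, 0, 0, 0, 0, 0],
    [1, 0, 0, 0, 0, 0, 0]
  ]
}}

```text
time_s: 13.2
eef_pos: [588.7, -38.6, 40.0]
ee_rot: [0.183, 0.683, 0.684, -0.18]
force: [-4.2, 34.2, 12.1]
grip_width: 0.196
grip_force: 102.0
```

Run:
```python
from h import *
np.set_printoptions(precision=1,suppress=True)
s=ctrl.sense();print(s['time_s'],s['eef_pos'],s['grip_width'],s['force'],s['wrist_torque'])
```

```text
13.2 [588.7 -38.6  40. ] 0.19599606599726202 [-4.2 34.2 12.1] [ 3.4  0.6 -0.7]
```

{"api": "send_rows", "payload": {
  "targets": [
    [1, 0.0026, 0, -0.0015, 0, 0, 0],
    [1, 0, -0.001, 0, 0, 0, 0],
    [1, 0, -0.001, 0, 0, 0, 0],
    [1, 0, -0.001, 0, 0, 0, 0],
    [1, 0, -0.001, 0, 0, 0, 0],
    [1, 0, 0, 0, 0, 0, 0],
    [1, 0, 0, 0, 0, 0, 0],
    [1, 0, 0, 0, 0, 0, 0],
    [1, 0, 0, 0, 0, 0, 0],
    [1, 0, 0, 0, 0, 0, 0]
  ]
}}

```text
time_s: 14.45
eef_pos: [587.2, -38.4, 40.1]
ee_rot: [0.185, 0.682, 0.684, -0.179]
force: [10.6, 13.6, -2.2]
grip_width: 0.194
grip_force: 98.9
```

Run:
```python
from h import *
np.set_printoptions(precision=1,suppress=True)
s=ctrl.sense();print(s['time_s'],s['eef_pos'],s['grip_width'],s['force'],s['wrist_torque'],Rq(s).as_matrix()[:,0])
for n in('scene','top'):
    p=cap(n,n+'5.png')
    for q,z in(('bush_top',49+30),('press_seat',30),('lever_eye',30),('ram_nose',95),('crank_hub',231)):
        r=lm(q,p)
        if r: print(n,q,r[0],atz(p,r[0][0],z))
a=cv2.imread('pics/top5.png')[215:315,285:385];b=cv2.imread('pics/scene5.png')[215:315,290:390]
f=lambda i:cv2.resize(i,(400,400),interpolation=cv2.INTER_CUBIC)
cv2.imwrite('pics/crop5.png',np.hstack([f(a),f(b)]))
```

```text
14.45 [587.2 -38.4  40.1] 0.19371970140135128 [10.6 13.6 -2.2] [ 2.3 -1.5  1.5] [-0.   0.9 -0.5]
scene bush_top (array([333.5, 266.6]), 0.4) [ 581.  -108.6   79. ]
scene press_seat (array([328.4, 277.8]), 0.97) [593.8 -89.8  30. ]
scene lever_eye (array([330.9, 278.6]), 0.7) [593.7 -96.5  30. ]
scene ram_nose (array([330.6, 257.5]), 0.89) [590.  -96.8  95. ]
scene crank_hub (array([336.7, 206.8]), 0.67) [ 592.6 -108.5  231. ]
top bush_top (array([329.3, 264.4]), 0.37) [ 583.8 -104.8   79. ]
top press_seat (array([330.1, 272.6]), 0.6) [ 588.5 -106.3   30. ]
top lever_eye (array([326. , 268.9]), 0.66) [594.  -93.8  30. ]
top ram_nose (array([359.3, 216.6]), 0.7) [ 721.  -127.3   95. ]
top crank_hub (array([328.9, 227.5]), 0.85) [588.2 -98.3 231. ]
```

View pics/crop5.png

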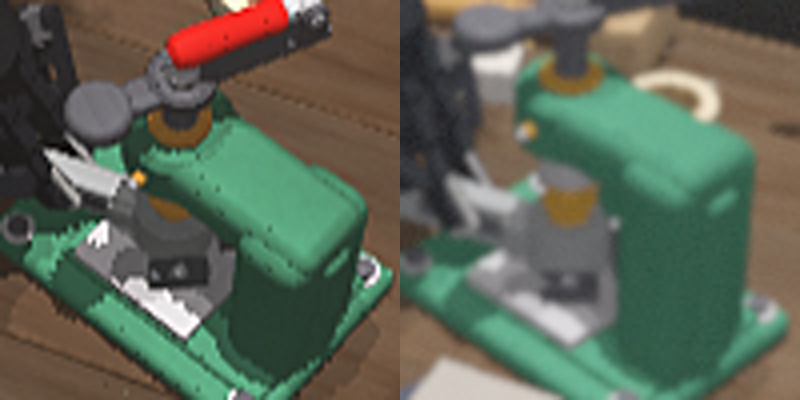

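The scene crop shows the bush (570,205) directly under the ram (565,180). Force comes back both in +x and in +y, so both vee blocks are touched. Next I'll seat it downward while pushing along the press axis.

{"api": "send_rows", "payload": {
  "targets": [
    [1, 0.0005, 0.0007, 0.0009, 0, 0, 0],
    [1, 0.0005, 0.0007, 0.0009, 0, 0, 0],
    [1, 0.0005, 0, 0.0009, 0, 0, 0],
    [1, -0.0017, 0, 0.001, 0, 0, 0],
    [1, -0.0009, 0, 0.0005, 0, 0, 0],
    [1, 0, 0, 0, 0, 0, 0],
    [1, 0, 0, 0, 0, 0, 0],
    [1, 0, 0, 0, 0, 0, 0],
    [1, 0, 0, 0, 0, 0, 0],
    [1, 0, 0, 0, 0, 0, 0]
  ]
}}

```text
time_s: 16.3
eef_pos: [588.1, -38.5, 38.2]
ee_rot: [0.185, 0.682, 0.684, -0.179]
force: [0.3, 37.4, 15.5]
grip_width: 0.196
grip_force: 102.4
```

Run:
```python
from h import *
np.set_printoptions(precision=2,suppress=True)
s=ctrl.sense();print(s['time_s'],s['eef_pos'],s['grip_width'],s['force'],s['wrist_torque'],Rq(s).as_matrix()[:,2])
```

```text
16.3 [588.07 -38.54  38.2 ] 0.19598581745036336 [ 0.3  37.43 15.49] [ 3.06 -0.13  0.2 ] [ 0.01 -0.5  -0.87]
```

{"api": "send_rows", "payload": {
  "targets": [
    [1, 0.0022, 0, -0.0032, 0, 0, 0],
    [1, 0.0017, 0, -0.001, 0, 0, 0],
    [1, 0, 0, 0, 0, 0, 0],
    [0.3, 0, 0, 0, 0, 0, 0],
    [-0.2, 0, 0, 0, 0, 0, 0],
    [-0.7, 0, 0, 0, 0, 0, 0],
    [-0.7, 0, 0, 0, 0, 0, 0],
    [-0.7, 0, 0, -0.005, 0, 0, 0],
    [-0.7, 0, 0, -0.01, 0, 0, 0],
    [-0.7, 0, 0, -0.02, 0, 0, 0]
  ]
}}

```text
time_s: 17.55
eef_pos: [585.2, -20.2, 68.3]
ee_rot: [0.183, 0.683, 0.683, -0.184]
force: [-0.1, -1.3, 0.2]
grip_width: 0.853
grip_force: 0.0
```

Run:
```python
from h import *
np.set_printoptions(precision=2,suppress=True)
s=ctrl.sense();print(s['time_s'],s['eef_pos'],s['grip_width'],s['force'],s['joints'])
p=cap('wrist','w6.png')
e=lm('lever_shank',p);print(e, atz(p,e[0][0],45))
for n in('scene','top'):
    p=cap(n,n+'6.png')
    for q in('bush_top','lever_shank','lever_eye','press_seat','crank_pin','grip_mid','crank_hub'):
        r=lm(q,p); 
        if r:print(n,q,r[0],atz(p,r[0][0],dict(bush_top=79,lever_shank=45,lever_eye=30,press_seat=30).get(q,231)))
```

```text
17.55 [585.24 -20.24  68.34] 0.853118583945114 [-0.15 -1.29  0.25] [-0.01  0.68  1.48 -0.61  1.06  0.31]
[(array([318.4, 290.8]), 0.66)] [587.7 -29.4  45. ]
scene bush_top (array([331.6, 268. ]), 0.47) [ 574.32 -106.92   79.  ]
scene lever_shank (array([307.5, 269. ]), 0.93) [584.88 -38.41  45.  ]
scene lever_eye (array([329.5, 280.7]), 0.87) [585.17 -96.86  30.  ]
scene press_seat (array([331.4, 279.7]), 0.65) [590.53 -99.3   30.  ]
scene crank_pin (array([367.7, 197.6]), 0.62) [ 658.99 -152.78  231.  ]
scene grip_mid (array([345.2, 204.1]), 0.79) [ 611.04 -120.07  231.  ]
scene crank_hub (array([332.9, 207.2]), 0.57) [ 587.49 -102.01  231.  ]
top bush_top (array([328.6, 262.8]), 0.37) [ 587.09 -101.83   79.  ]
top lever_shank (array([301.7, 259.4]), 0.8) [588.78 -34.    45.  ]
top lever_eye (array([324.3, 269.2]), 0.62) [591.76 -90.32  30.  ]
top press_seat (array([329.6, 272.6]), 0.57) [ 588.05 -105.2    30.  ]
top crank_pin (array([361.1, 215. ]), 0.76) [ 641.87 -149.68  231.  ]
top grip_mid (array([337.6, 220. ]), 0.56) [ 611.98 -108.48  231.  ]
top crank_hub (array([330.4, 226.7]), 0.59) [ 591.2  -100.46  231.  ]
```

View pics/w6.png

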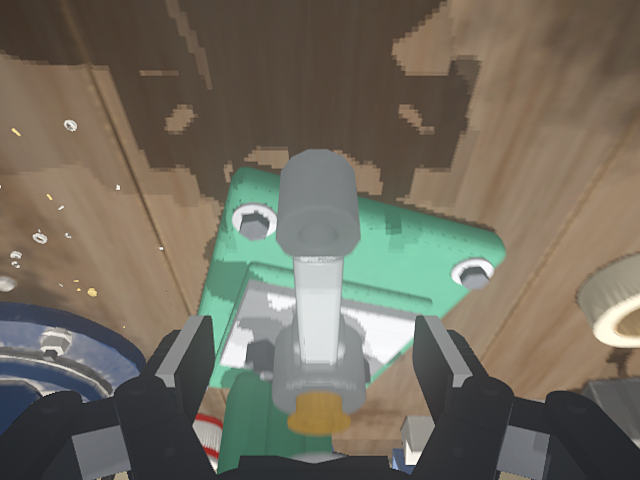

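The wrist view shows the lever on the plate: small eye hole at (318,234), bush at (319,410), base front corners at (238,172) and (503,243), bolts at (255,222) and (473,272). I'll check the press axis against the bush from this view.

Run:
```python
from h import *
np.set_printoptions(precision=1,suppress=True)
p=cap('wrist')
e=atz(p,(318.5,234),60);b=atz(p,(319,409),79);l=(b-e)/np.linalg.norm((b-e)[:2]);l[2]=0
print('small eye',e,'bush',b,np.linalg.norm((b-e)[:2]),'yaw',np.degrees(np.arctan2(l[1],l[0])),'eye pred',e+120*l)
c1,c2=atz(p,(234,174),14),atz(p,(506,243),14);b1,b2=atz(p,(255,221),22),atz(p,(473,271),22)
print('corners',c1,c2,np.linalg.norm(c1-c2),'bolts',b1,b2,np.linalg.norm(b1-b2))
for u,v in((c1,c2),(b1,b2)):
    t=(v-u)/np.linalg.norm(v-u); x=np.array([t[1],-t[0],0]); x=x if x[1]<0 else -x
    print('yaw',np.degrees(np.arctan2(x[1],x[0])),'mid',(u+v)/2,'axis if 90 ',(u+v)/2+90*x)
q=[atz(p,k,30) for k in((246,276),(432,318))];t=q[1]-q[0];print('plate',q,np.linalg.norm(t)); t/=np.linalg.norm(t);x=np.array([t[1],-t[0],0]); x=x if x[1]<0 else -x; print((q[0]+q[1])/2+36*x, np.degrees(np.arctan2(x[1],x[0])))
```

```text
small eye [587.4  23.2  60. ] bush [588.4 -75.3  79. ] 98.43330493074882 yaw -89.4087859619365 eye pred [588.6 -96.8  60. ]
corners [552.8  10.4  14. ] [680.3 -32.3  14. ] 134.5188066384556 bolts [560.2  -9.1  22. ] [665.5 -44.4  22. ] 111.02996320577763
yaw -108.53786988507713 mid [616.5 -10.9  14. ] axis if 90  [587.9 -96.3  14. ]
yaw -108.50941369367824 mid [612.9 -26.8  22. ] axis if 90  [ 584.3 -112.1   22. ]
plate [array([553.7, -38.1,  30. ]), array([650.1, -75.4,  30. ])] 103.33149157949305
[588.9 -90.4  30. ] -111.13824719795412
```

Run:
```python
from h import *
s=ctrl.sense();R0=Rq(s)
m=np.array([585,45,310.]); plan(m,R0,5)
plan([612,-117,345],toolR(np.radians(-38)),7,p0=m,R0=R0)
```

```text
5 x row [-0.0129, -0.0001, -0.0485] [0.0, 0.0, 0.0] |d| 50.2 deg 0.0
7 x row [-0.0243, -0.0057, 0.0024] [-0.0341, 0.0696, -0.1265] |d| 25.1 deg 8.5
```

{"api": "send_rows", "payload": {
  "targets": [
    [-0.7, -0.0129, 0, -0.0485, 0, 0, 0],
    [-0.7, -0.0129, 0, -0.0485, 0, 0, 0],
    [-0.7, -0.0129, 0, -0.0485, 0, 0, 0],
    [-0.7, -0.0129, 0, -0.0485, 0, 0, 0],
    [-0.7, -0.0129, 0, -0.0485, 0, 0, 0],
    [-0.7, -0.0243, -0.0057, 0.0024, -0.0341, 0.0696, -0.1265],
    [-0.7, -0.0243, -0.0057, 0.0024, -0.0341, 0.0696, -0.1265],
    [-0.7, -0.0243, -0.0057, 0.0024, -0.0341, 0.0696, -0.1265],
    [-0.7, -0.0243, -0.0057, 0.0024, -0.0341, 0.0696, -0.1265],
    [-0.7, -0.0243, -0.0057, 0.0024, -0.0341, 0.0696, -0.1265]
  ]
}}

```text
time_s: 19.75
eef_pos: [589.5, -73.3, 345.2]
ee_rot: [0.054, 0.439, 0.895, -0.054]
force: [0.5, 0.7, 0.2]
grip_width: 0.848
grip_force: 0.0
```

{"api": "send_rows", "payload": {
  "targets": [
    [-0.7, -0.0243, -0.0057, 0.0024, -0.0341, 0.0696, -0.1265],
    [-0.7, -0.0243, -0.0057, 0.0024, -0.0341, 0.0696, -0.1265],
    [-0.7, 0, 0, 0, 0, 0, 0],
    [-0.7, 0, 0, 0, 0, 0, 0],
    [-0.7, 0, 0, 0, 0, 0, 0],
    [-0.7, 0, 0, 0, 0, 0, 0],
    [-0.7, 0, 0, 0, 0, 0, 0],
    [-0.7, 0, 0, 0, 0, 0, 0],
    [-0.7, 0, 0, 0, 0, 0, 0],
    [-0.7, 0, 0, 0, 0, 0, 0]
  ]
}}

```text
time_s: 21.0
eef_pos: [613.0, -116.8, 345.4]
ee_rot: [-0.0, 0.326, 0.945, 0.0]
force: [-0.2, 0.5, 0.0]
grip_width: 0.848
grip_force: 0.0
```

Run:
```python
from h import *
np.set_printoptions(precision=2,suppress=True)
s=ctrl.sense();print(s['time_s'],s['eef_pos'],s['joints'],Rq(s).as_matrix())
p=cap('wrist','w7.png')
for q in('crank_pin','grip_mid','crank_hub'):
    r=lm(q,p)
    if r: print(q,r[0],atz(p,r[0][0],231))
```

```text
21.0 [ 613.02 -116.83  345.43] [-0.38  0.51  0.92  0.    1.71 -1.28] [[-0.79  0.62 -0.  ]
 [ 0.62  0.79  0.  ]
 [ 0.    0.   -1.  ]]
crank_pin (array([298.9, 296. ]), 0.86) [ 640.3  -149.08  231.  ]
grip_mid (array([312.5, 224.3]), 0.82) [ 606.52 -111.02  231.  ]
crank_hub (array([310. , 189.9]), 0.93) [588.16 -98.61 231.  ]
```

View pics/w7.png

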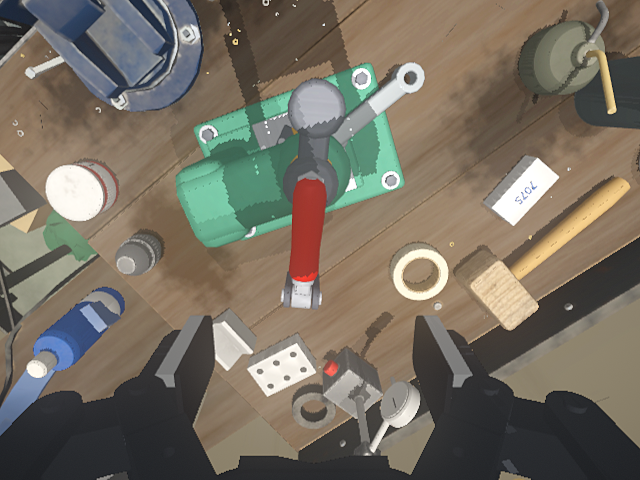

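The wrist view shows the pin at (301,292), the hub at (310,188), and the grip lying between them over the arm. That gives a pin radius of 72.5 mm and an arm azimuth of about −44°, matching the given 72 mm.

Run:
```python
from h import *
p=cap('wrist');r=[lm(q,p)[0][0] for q in('crank_pin','grip_mid','crank_hub')]
print([np.round(atz(p,k,231),1) for k in r+[(301,292),(312,182),(304,277)]])
plan([604.2,-113.5,216],toolR(np.radians(-44)),8)
f=np.radians(np.arange(0,94,9.3));print(np.round(50*np.diff(np.cos(f)),1),np.round(-50*np.diff(np.sin(f)),1))
```

```text
[array([ 640.8, -146.5,  231. ]), array([ 605.6, -111.9,  231. ]), array([588.3, -97.4, 231. ]), array([ 638.9, -146.1,  231. ]), array([585.1, -94.6, 231. ]), array([ 631.6, -137.8,  231. ])]
8 x row [0.0011, -0.0004, 0.0162] [-0.0, -0.0, 0.013] |d| 16.2 deg 0.7
[-0.7 -2.  -3.2 -4.4 -5.4 -6.3 -7.1 -7.6 -8.  -8.1] [-8.1 -7.9 -7.4 -6.8 -6.  -5.1 -4.  -2.8 -1.5 -0.2]
```

{"api": "send_rows", "payload": {
  "targets": [
    [-0.7, 0.0011, -0.0004, 0.0162, 0, 0, 0.012],
    [-0.7, 0.0011, -0.0004, 0.0162, 0, 0, 0.012],
    [-0.7, 0.0011, -0.0004, 0.0162, 0, 0, 0.012],
    [-0.7, 0.0011, -0.0004, 0.0162, 0, 0, 0.012],
    [-0.7, 0.0011, -0.0004, 0.0162, 0, 0, 0.012],
    [-0.7, 0.0011, -0.0004, 0.0162, 0, 0, 0.012],
    [-0.7, 0.0011, -0.0004, 0.0162, 0, 0, 0.012],
    [-0.7, 0.0011, -0.0004, 0.0162, 0, 0, 0.012],
    [0, 0, 0, 0, 0, 0, 0],
    [0.5, 0, 0, 0, 0, 0, 0]
  ],
  "squeeze": 30
}}

```text
time_s: 22.65
eef_pos: [604.5, -113.6, 216.6]
ee_rot: [0.001, 0.371, 0.929, 0.0]
force: [1.2, 0.4, -0.1]
grip_width: 0.429
grip_force: 0.0
```

{"api": "send_rows", "payload": {
  "targets": [
    [1, 0, 0, 0, 0, 0, 0],
    [1, 0, 0, 0, 0, 0, 0],
    [1, 0, 0, 0, 0, 0, 0],
    [1, 0, 0, 0, 0, 0, 0],
    [1, 0, 0, 0, 0, 0, 0],
    [1, -0.0007, 0, -0.0081, 0, 0, 0],
    [1, -0.002, 0, -0.0079, 0, 0, 0],
    [1, -0.0032, 0, -0.0074, 0, 0, 0],
    [1, 0, 0, 0, 0, 0, 0],
    [1, 0, 0, 0, 0, 0, 0]
  ]
}}

```text
time_s: 23.9
eef_pos: [608.4, -117.9, 239.3]
ee_rot: [-0.0, 0.371, 0.929, -0.0]
force: [-4.1, -4.8, -4.2]
grip_width: 0.219
grip_force: 29.8
```

Run:
```python
from h import *
np.set_printoptions(precision=2,suppress=True)
s=ctrl.sense();print(s['time_s'],s['eef_pos'],s['grip_width'],s['grip_force'],s['force'],s['wrist_torque'])
p=cap('scene');print(lm('crank_pin',p),lm('grip_mid',p), proj(p,[640,-146.5,231]),proj(p,[604,-113,231]),proj(p,[608,-116,254]))
cv2.imwrite('pics/s8.png',p['img'][:,:,::-1]);cv2.imwrite('pics/c8.png',cv2.resize(p['img'][150:250,280:430,::-1],None,fx=5,fy=5,interpolation=2))
```

```text
23.9 [ 608.45 -117.92  239.26] 0.21931932812963448 29.836868047714233 [-4.1  -4.84 -4.17] [-0.64  0.59  0.1 ]
[(array([363.6, 197.5]), 0.91)] [(array([306.3, 237.9]), 0.7)] [361.77 200.8 ] [340.84 204.85] [343.15 194.86]
```

{"api": "send_rows", "payload": {
  "targets": [
    [1, -0.0044, 0, -0.0068, 0, 0, 0],
    [1, -0.0054, 0, -0.006, 0, 0, 0],
    [1, -0.0063, 0, -0.0051, 0, 0, 0],
    [1, -0.0071, 0, -0.004, 0, 0, 0],
    [1, -0.0076, 0, -0.0028, 0, 0, 0],
    [1, -0.008, 0, -0.0015, 0, 0, 0],
    [1, -0.0081, 0, -0.0002, 0, 0, 0],
    [1, 0, 0, 0, 0, 0, 0],
    [1, 0, 0, 0, 0, 0, 0],
    [1, 0, 0, 0, 0, 0, 0]
  ]
}}

```text
time_s: 25.3
eef_pos: [642.9, -149.5, 266.8]
ee_rot: [0.001, 0.371, 0.929, 0.0]
force: [-4.0, 2.8, 6.0]
grip_width: 0.21
grip_force: 29.9
```

Run:
```python
from h import *
np.set_printoptions(precision=2,suppress=True)
s=ctrl.sense();print(s['time_s'],s['eef_pos'],s['grip_width'],s['grip_force'],s['force'],s['wrist_torque'],s['joints'])
p=cap('scene');a=p['img'][130:250,270:420,::-1];t=cap('wrist')['img'][:,:,::-1]
cv2.imwrite('pics/c9.png',np.hstack([cv2.resize(a,(400,320),interpolation=2),cv2.resize(t,(400,320))]))
print(lm('crank_pin',p))
```

```text
25.3 [ 642.86 -149.5   266.81] 0.2097503183605028 29.855618476867676 [-3.96  2.81  5.97] [0.74 0.82 0.08] [-0.41  0.61  0.96  0.    1.57 -1.22]
[(array([359.6, 198.4]), 0.55)]
```

View pics/c9.png

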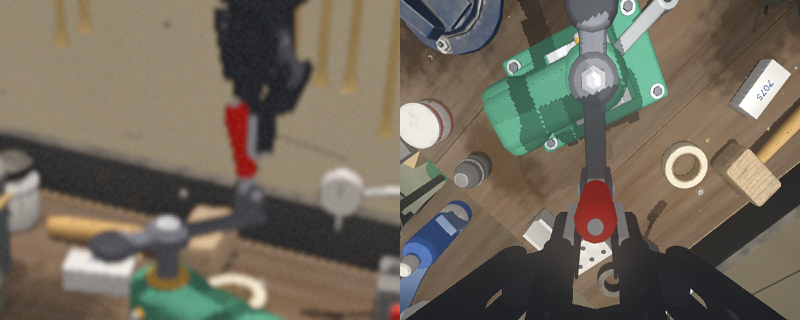

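Run:
```python
from h import *
p=cap('scene');c=lambda X:np.round((proj(p,X)-[270,130])*2.667,0)
u=np.array([.727,-.686,0]);P=np.array([640.4,-146.6,231])
for f in(75,80,85,90):
    f=np.radians(f);d=-np.cos(f)*u+np.sin(f)*np.array([0,0,1]);print(c(P),c(P+15*d),c(P+50*d),c(P+80*d))
```

```text
[245. 189.] [242. 174.] [233. 138.] [225. 106.]
[245. 189.] [243. 173.] [238. 136.] [234. 103.]
[245. 189.] [244. 173.] [243. 134.] [242. 100.]
[245. 189.] [246. 172.] [248. 133.] [250.  99.]
```

{"api": "send_rows", "payload": {
  "targets": [
    [1, -0.002, 0, 0, 0, 0, 0],
    [1, -0.002, 0, 0, 0, 0, 0],
    [1, -0.002, 0, 0, 0, 0, 0],
    [1, 0, 0, 0, 0, 0, 0],
    [1, 0, 0, 0, 0, 0, 0],
    [1, 0, 0, 0, 0, 0, 0],
    [1, 0, 0, 0, 0, 0, 0],
    [1, 0, 0, 0, 0, 0, 0],
    [1, 0, 0, 0, 0, 0, 0],
    [1, 0, 0, 0, 0, 0, 0]
  ]
}}

```text
time_s: 26.75
eef_pos: [647.0, -153.9, 266.2]
ee_rot: [0.0, 0.371, 0.929, 0.0]
force: [-4.0, 2.3, 4.9]
grip_width: 0.189
grip_force: 27.8
```

Run:
```python
from h import *
np.set_printoptions(precision=2,suppress=True)
s=ctrl.sense();print(s['time_s'],s['eef_pos'],s['grip_width'],s['grip_force'],s['force'],s['wrist_torque'])
p=cap('scene');a=p['img'][130:250,270:420].astype(int)
m=((a[:,:,0]>120)&(a[:,:,1]<60)&(a[:,:,2]<60)).astype(np.uint8)
n,l,st,c=cv2.connectedComponentsWithStats(m)
k=1+np.argmax(st[1:,4]);ys,xs=np.where(l==k)
for y in range(ys.min(),ys.max()+1,3): print(round(y*2.667),round(xs[ys==y].min()*2.667),round((xs[ys==y].max()+1)*2.667))
```

```text
26.75 [ 647.02 -153.91  266.23] 0.18897187121998477 27.755268216133118 [-4.04  2.33  4.94] [ 0.71  0.76 -0.02]
101 245 251
109 232 253
117 232 253
125 235 253
133 235 253
141 237 253
149 237 253
157 237 256
165 237 256
173 243 253
```

Run:
```python
from h import *
np.set_printoptions(precision=0,suppress=True)
p=cap('wrist');a=p['img'].astype(int)
m=((a[:,:,0]>100)&(a[:,:,1]<70)&(a[:,:,2]<70)).astype(np.uint8)
n,l,st,c=cv2.connectedComponentsWithStats(m);k=1+np.argmax(st[1:,4]);print(st[k],c[k]);ys,xs=np.where(l==k)
for y in range(ys.min(),ys.max()+1,8): print(y,xs[ys==y].min(),xs[ys==y].max(),end=' | ')
print()
u=np.array([.727,-.686,0]);P=np.array([640.4,-146.6,231]);kk=np.array([0,0,1])
for f in(75,80,85,90,95):
    f=np.radians(f);d=-np.cos(f)*u+np.sin(f)*kk;n_=np.cos(f)*kk+np.sin(f)*u
    print(np.degrees(f),'start',proj(p,P+15*d),'end',proj(p,P+80*d),'end inner edge',proj(p,P+80*d-10*n_),'outer',proj(p,P+80*d+10*n_))
print(lm('crank_hub',p),proj(p,[588.3,-97.4,231]),lm('crank_pin',p),proj(p,P),lm('grip_mid',p))
```

```text
[ 278  260   70  106 4950] [313. 312.]
260 313 316 | 268 295 330 | 276 291 335 | 284 290 336 | 292 289 338 | 300 286 341 | 308 283 343 | 316 281 345 | 324 278 346 | 332 279 347 | 340 281 344 | 348 284 341 | 356 290 335 | 364 305 319 | 
75.0 start [313. 273.] end [313. 304.] end inner edge [313. 266.] outer [313. 341.]
80.0 start [313. 276.] end [313. 329.] end inner edge [313. 293.] outer [313. 365.]
85.0 start [313. 279.] end [313. 354.] end inner edge [313. 319.] outer [313. 387.]
90.0 start [313. 282.] end [313. 376.] end inner edge [313. 344.] outer [313. 406.]
95.0 start [313. 284.] end [313. 397.] end inner edge [313. 368.] outer [313. 423.]
[(array([308., 105.]), 0.78)] [312. 103.] [(array([311., 271.]), 0.95)] [313. 269.] [(array([314., 306.]), 0.81)]
```

The grip is only at about 80–83°, and the pads slipped outward over it. I'll recentre on the grip and squeeze harder.

{"api": "send_rows", "payload": {
  "targets": [
    [0.2, 0, 0, 0, 0, 0, 0],
    [0.2, 0, 0, 0, 0, 0, 0],
    [0.2, 0.008, 0, 0, 0, 0, 0],
    [0.2, 0.008, 0, 0, 0, 0, 0],
    [1, 0, 0, 0, 0, 0, 0],
    [1, 0, 0, 0, 0, 0, 0],
    [1, 0, 0, 0, 0, 0, 0],
    [1, 0, 0, 0, 0, 0, 0],
    [1, -0.004, 0, 0, 0, 0, 0],
    [1, -0.004, 0, 0, 0, 0, 0]
  ],
  "squeeze": 90
}}

```text
time_s: 28.25
eef_pos: [640.0, -146.9, 266.5]
ee_rot: [-0.002, 0.37, 0.929, 0.001]
force: [-4.8, 2.7, 6.1]
grip_width: 0.211
grip_force: 87.8
```

```bash
cat > g.py <<'E'
from h import *
np.set_printoptions(precision=1,suppress=True)
def grip(A=(588.3,-97.4),az=-43.3,zp=231.):
    s=ctrl.sense();print(s['time_s'],s['eef_pos'],'w',round(s['grip_width'],3),round(s['grip_force']),s['force'],'rad/az',np.hypot(*(s['eef_pos'][:2]-np.array(A))),np.degrees(np.arctan2(s['eef_pos'][1]-A[1],s['eef_pos'][0]-A[0])))
    p=cap('wrist');a=p['img'].astype(int)
    m=((a[:,:,0]>100)&(a[:,:,1]<70)&(a[:,:,2]<70)).astype(np.uint8)
    n,l,st,c=cv2.connectedComponentsWithStats(m);k=1+np.argmax(st[1:,4]);print('blob',st[k])
    u=np.array([np.cos(np.radians(az)),np.sin(np.radians(az)),0]);P=np.array([*A,zp])+72*u;kk=np.array([0,0,1])
    for f in(70,75,80,85,90):
        f=np.radians(f);d=-np.cos(f)*u+np.sin(f)*kk;n_=np.cos(f)*kk+np.sin(f)*u
        print(round(np.degrees(f)),'end',proj(p,P+80*d),'outer',proj(p,P+80*d+10*n_),end=' ; ')
    print(lm('crank_pin',p),proj(p,P))
E
python3 -c "from g import *;grip()"
```

```text
28.25 [ 640.  -146.9  266.5] w 0.211 88 [-4.8  2.7  6.1] rad/az 71.58284501500296 -43.72881318137581
blob [ 281  288   65  131 6059]
70 end [311.9 310.7] outer [312.  347.6] ; 75 end [311.9 336.2] outer [312.  372.2] ; 80 end [312. 361.] outer [312.1 395.2] ; 85 end [312.1 384.4] outer [312.2 416.2] ; 90 end [312.2 406. ] outer [312.3 434.8] ; [(array([315.6, 292.6]), 0.93)] [312.5 289.4]
```

{"api": "send_rows", "payload": {
  "targets": [
    [1, -0.003, 0, 0, 0, 0, 0],
    [1, -0.003, 0, 0, 0, 0, 0],
    [1, 0, 0, 0, 0, 0, 0],
    [1, 0, 0, 0, 0, 0, 0],
    [1, 0, 0, 0, 0, 0, 0],
    [1, 0, 0, 0, 0, 0, 0],
    [1, 0, 0, 0, 0, 0, 0],
    [1, 0, 0, 0, 0, 0, 0],
    [1, 0, 0, 0, 0, 0, 0],
    [1, 0, 0, 0, 0, 0, 0]
  ]
}}

```text
time_s: 29.6
eef_pos: [643.5, -149.9, 266.0]
ee_rot: [-0.004, 0.37, 0.929, 0.001]
force: [-17.3, 13.8, 9.0]
grip_width: 0.211
grip_force: 88.4
```

```bash
python3 -c "from g import *;grip()"
```

```text
29.6 [ 643.5 -149.9  266. ] w 0.211 88 [-17.3  13.8   9. ] rad/az 76.18497749679301 -43.59410140314665
blob [ 280  280   66  138 6510]
70 end [311.2 295.2] outer [311.2 332.6] ; 75 end [311.2 321.1] outer [311.3 357.7] ; 80 end [311.3 346.4] outer [311.4 381.4] ; 85 end [311.4 370.4] outer [311.5 403. ] ; 90 end [311.4 392.6] outer [311.6 422.2] ; [(array([311.5, 282.5]), 0.76)] [312.1 280.8]
```

The end stop is reached: 22 N radial and the grip at about 89°. Next I'll relax the push and start winding clockwise.

{"api": "send_rows", "payload": {
  "targets": [
    [1, 0.006, 0, -0.0015, 0, 0, 0],
    [1, 0.0064, -0.0301, 0.001, 0, 0, 0],
    [1, 0.0181, -0.0249, 0.001, 0, 0, 0],
    [1, 0.0266, -0.0154, 0.001, 0, 0, 0],
    [1, 0.0306, -0.0032, 0.001, 0, 0, 0],
    [1, 0, 0, 0, 0, 0, 0],
    [1, 0, 0, 0, 0, 0, 0],
    [1, 0, 0, 0, 0, 0, 0],
    [1, 0, 0, 0, 0, 0, 0],
    [1, 0, 0, 0, 0, 0, 0]
  ]
}}

```text
time_s: 30.95
eef_pos: [531.6, -145.4, 262.4]
ee_rot: [-0.0, 0.371, 0.929, 0.001]
force: [2.9, 4.2, -3.5]
grip_width: 0.211
grip_force: 89.0
```

```bash
python3 -c "from g import *;grip(az=-43.3-96,zp=227)"
```

```text
30.95 [ 531.6 -145.4  262.4] w 0.211 89 [ 2.9  4.2 -3.5] rad/az 74.29432838613525 -139.80316784413628
blob [ 282  284   65  138 6369]
70 end [409.9 404.4] outer [380.3 409.7] ; 75 end [388.9 407.3] outer [356.9 410.8] ; 80 end [366.3 409. ] outer [332.5 410.3] ; 85 end [342.6 409.2] outer [307.7 408.4] ; 90 end [318.2 407.9] outer [282.9 405. ] ; [(array([313.7, 282.5]), 0.72)] [315.9 290.1]
```

{"api": "send_rows", "payload": {
  "targets": [
    [1, 0.0293, 0.0095, 0.001, 0, 0, 0],
    [1, 0.0229, 0.0206, 0.001, 0, 0, 0],
    [1, 0.0125, 0.0281, 0.001, 0, 0, 0],
    [1, 0, 0.0308, 0.001, 0, 0, 0],
    [1, -0.0125, 0.0281, 0.001, 0, 0, 0],
    [1, -0.0229, 0.0206, 0.001, 0, 0, 0],
    [1, -0.0293, 0.0095, 0.001, 0, 0, 0],
    [1, -0.0306, -0.0032, 0.001, 0, 0, 0],
    [1, -0.0266, -0.0154, 0.001, 0, 0, 0],
    [1, -0.0181, -0.0249, 0.001, 0, 0, 0]
  ]
}}

```text
time_s: 32.3
eef_pos: [656.7, -123.7, 252.4]
ee_rot: [-0.002, 0.371, 0.929, -0.001]
force: [-11.6, 3.4, 2.9]
grip_width: 0.214
grip_force: 91.0
```

{"api": "send_rows", "payload": {
  "targets": [
    [1, -0.0064, -0.0301, 0.001, 0, 0, 0],
    [1, 0.0064, -0.0301, 0.001, 0, 0, 0],
    [1, 0.0181, -0.0249, 0.001, 0, 0, 0],
    [1, 0.0266, -0.0154, 0.001, 0, 0, 0],
    [1, 0.0306, -0.0032, 0.001, 0, 0, 0],
    [1, 0.0293, 0.0095, 0.001, 0, 0, 0],
    [1, 0, 0, 0, 0, 0, 0],
    [1, 0, 0, 0, 0, 0, 0],
    [1, 0, 0, 0, 0, 0, 0],
    [1, 0, 0, 0, 0, 0, 0]
  ]
}}

```text
time_s: 33.55
eef_pos: [517.7, -118.6, 246.6]
ee_rot: [0.001, 0.371, 0.929, 0.001]
force: [8.8, 2.2, -5.9]
grip_width: 0.211
grip_force: 90.6
```

```bash
python3 -c "from g import *;grip(az=-43.3-120,zp=211)"
```

```text
33.55 [ 517.7 -118.6  246.6] w 0.211 91 [ 8.8  2.2 -5.9] rad/az 73.73440756766324 -163.25946522123792
blob [ 283  284   64  137 6340]
70 end [393.7 433.5] outer [369.  429.4] ; 75 end [376.3 429.8] outer [349.2 423. ] ; 80 end [357.3 424.3] outer [328.3 414.7] ; 85 end [337.  416.8] outer [306.8 404.6] ; 90 end [316.  407.6] outer [284.9 393. ] ; [(array([314. , 286.8]), 0.85)] [314.4 289.6]
```

{"api": "send_rows", "payload": {
  "targets": [
    [1, 0.0229, 0.0206, 0.001, 0, 0, 0],
    [1, 0.0125, 0.0281, 0.001, 0, 0, 0],
    [1, 0, 0.0308, 0.001, 0, 0, 0],
    [1, -0.0125, 0.0281, 0.001, 0, 0, 0],
    [1, -0.0229, 0.0206, 0.001, 0, 0, 0],
    [1, -0.0141, 0.0063, 0.0005, 0, 0, 0],
    [1, 0, 0, 0, 0, 0, 0],
    [1, 0, 0, 0, 0, 0, 0],
    [1, 0, 0, 0, 0, 0, 0],
    [1, 0, 0, 0, 0, 0, 0]
  ]
}}

```text
time_s: 34.9
eef_pos: [618.6, -34.4, 241.2]
ee_rot: [-0.0, 0.372, 0.928, -0.004]
force: [-5.2, -12.6, -1.1]
grip_width: 0.215
grip_force: 92.3
```

```bash
python3 -c "
from h import *
s=ctrl.sense();d=s['eef_pos'][:2]-np.array([588.3,-97.4]);a=np.arctan2(d[1],d[0]);print(s['eef_pos'],np.hypot(*d),np.degrees(a),s['force'],'tang cw',s['force'][:2]@[np.sin(a),-np.cos(a)],'rad',s['force'][:2]@[np.cos(a),np.sin(a)])
for n in('scene','top'):
    p=cap(n)
    for q in('bush_top','ram_nose'): print(n,q,lm(q,p))
"
```

```text
[618.60386907 -34.42222195 241.18927396] 69.88937693827326 64.30390678689307 [ -5.24570168 -12.63174596  -1.10576649] tang cw 0.7501589154849277 rad -13.657073392350206
scene bush_top []
scene ram_nose [(array([331.5, 267.5]), 0.74)]
top bush_top []
top ram_nose [(array([328.9, 263.8]), 0.65)]
```

{"api": "send_rows", "payload": {
  "targets": [
    [1, -0.0075, 0.0019, 0.0003, 0, 0, 0],
    [1, -0.0076, 0.0012, 0.0003, 0, 0, 0],
    [1, -0.0039, 0.0003, 0, 0, 0, 0],
    [1, 0, 0, 0, 0, 0, 0],
    [1, 0, 0, 0, 0, 0, 0],
    [1, 0, 0, 0, 0, 0, 0],
    [1, 0, 0, 0, 0, 0, 0],
    [1, 0, 0, 0, 0, 0, 0],
    [1, 0, 0, 0, 0, 0, 0],
    [1, 0, 0, 0, 0, 0, 0]
  ]
}}

```text
time_s: 36.45
eef_pos: [634.2, -44.3, 240.6]
ee_rot: [-0.001, 0.372, 0.928, -0.003]
force: [-8.7, -9.2, 0.1]
grip_width: 0.212
grip_force: 92.3
```

```bash
cat > w.py <<'E'
from h import *
s=ctrl.sense();d=s['eef_pos'][:2]-np.array([588.3,-97.4]);a=np.arctan2(d[1],d[0]);print(s['time_s'],s['eef_pos'],np.hypot(*d),np.degrees(a),s['force'],'tang cw',s['force'][:2]@[np.sin(a),-np.cos(a)],'rad',s['force'][:2]@[np.cos(a),np.sin(a)],s['grip_width'])
E
python3 w.py
```

```text
36.45 [634.21707512 -44.32748212 240.59019394] 70.17884255306436 49.13442295680709 [-8.71647528 -9.19198933  0.14232224] tang cw -0.577610350656613 rad -12.654484401931423 0.2122986236721666
```

{"api": "send_rows", "payload": {
  "targets": [
    [1, -0.0034, 0, 0.0002, 0, 0, 0],
    [1, -0.0034, 0, 0.0002, 0, 0, 0],
    [1, -0.0034, 0, 0, 0, 0, 0],
    [1, 0, 0, 0, 0, 0, 0],
    [1, 0, 0, 0, 0, 0, 0],
    [1, 0, 0, 0, 0, 0, 0],
    [1, 0, 0, 0, 0, 0, 0],
    [1, 0, 0, 0, 0, 0, 0],
    [1, 0, 0, 0, 0, 0, 0],
    [1, 0, 0, 0, 0, 0, 0]
  ]
}}

```text
time_s: 37.7
eef_pos: [641.3, -50.9, 240.2]
ee_rot: [-0.002, 0.372, 0.928, -0.003]
force: [-10.8, -7.3, 2.2]
grip_width: 0.203
grip_force: 92.3
```

```bash
python3 w.py
```

```text
37.7 [641.25196149 -50.94024333 240.23999488] 70.44444062678159 41.263534335931624 [-10.75778946  -7.28038659   2.23962865] tang cw -1.6224634495748624 rad -12.88804389192765 0.20252283236313676
```

```bash
python3 -c "
from g import *;grip(az=41.3,zp=204.5)
p=cap('wrist');b=atz(p,lm('crank_pin',p)[0][0],204.5);h=atz(p,lm('crank_hub',p)[0][0],204.5) if lm('crank_hub',p) else None;print(b,h,np.hypot(*(b[:2]-[588.3,-97.4])),np.degrees(np.arctan2(b[1]+97.4,b[0]-588.3)))
for n in('scene','top'):
    p=cap(n);r=lm('crank_pin',p);
    if r: b=atz(p,r[0][0],204.5);print(n,b,np.degrees(np.arctan2(b[1]+97.4,b[0]-588.3)))
"
```

```text
37.7 [641.3 -50.9 240.2] w 0.203 92 [-10.8  -7.3   2.2] rad/az 70.44444062678159 41.263534335931624
blob [ 280  284   65  137 6378]
70 end [221.5 386.3] outer [251.9 396.6] ; 75 end [243.1 392.8] outer [275.7 401.4] ; 80 end [266.1 398.1] outer [300.3 404.9] ; 85 end [290.1 402.1] outer [325.2 407. ] ; 90 end [314.6 404.8] outer [349.8 407.5] ; [(array([310.5, 282.2]), 0.88)] [315.1 288.3]
[639.6 -49.7 204.5] [588.3 -99.7 204.5] 70.02107231783194 42.925199644718724
top [641.3 -43.4 204.5] 45.517282429898884
```

{"api": "send_rows", "payload": {
  "targets": [
    [1, -0.0034, -0.0003, 0.0002, 0, 0, 0],
    [1, -0.0034, -0.0004, 0.0002, 0, 0, 0],
    [1, -0.0034, -0.0005, 0, 0, 0, 0],
    [1, 0, 0, 0, 0, 0, 0],
    [1, 0, 0, 0, 0, 0, 0],
    [1, 0, 0, 0, 0, 0, 0],
    [1, 0, 0, 0, 0, 0, 0],
    [1, 0, 0, 0, 0, 0, 0],
    [1, 0, 0, 0, 0, 0, 0],
    [1, 0, 0, 0, 0, 0, 0]
  ]
}}

```text
time_s: 39.45
eef_pos: [647.4, -58.4, 239.9]
ee_rot: [-0.003, 0.372, 0.928, -0.003]
force: [-14.4, -5.7, 3.4]
grip_width: 0.212
grip_force: 92.5
```

```bash
python3 w.py; python3 -c "
from g import *
S=cap('scene');T=cap('top')
for q,z in(('ram_nose',68),('lever_shank',45),('lever_eye',30),('press_seat',30),('bush_top',69)):
    for n,p in(('s',S),('t',T)):
        r=lm(q,p)
        if r: print(q,n,r[0],atz(p,r[0][0],z))
W=cap('wrist');r=lm('crank_pin',W)[0][0];b=atz(W,r,204);print(b,np.degrees(np.arctan2(b[1]+97.4,b[0]-588.3)),lm('lever_shank',W))
for n,p in(('s',S),('t',T)):
    h=cv2.cvtColor(p['img'],cv2.COLOR_RGB2HSV);u,v=np.round(proj(p,[588.3,-97.4,70])).astype(int)
    m=cv2.inRange(h[v-14:v+15,u-14:u+15],(12,110,60),(32,255,255));print(n,(u,v),'brass px',(m>0).sum(), 'rows',np.where(m.any(1))[0]+v-14)
"
```

```text
39.45 [647.43951471 -58.4022022  239.93901126] 70.84003411225093 33.40166964684432 [-14.44652273  -5.69838879   3.41467865] tang cw -3.1956876868156403 rad -15.197408787956963 0.21156238588358167
ram_nose s (array([334.7, 266.9]), 0.88) [ 594.1 -105.7   68. ]
ram_nose t (array([327.1, 262.2]), 0.7) [592.7 -96.2  68. ]
lever_shank s (array([306.5, 269.2]), 0.91) [583.1 -36.6  45. ]
lever_shank t (array([300.7, 261.6]), 0.78) [582.5 -34.1  45. ]
lever_eye s (array([329.1, 282.6]), 0.64) [578.4 -99.   30. ]
lever_eye t (array([325.9, 272.1]), 0.56) [586.  -96.6  30. ]
press_seat s (array([333.9, 278. ]), 0.9) [ 598.9 -101.9   30. ]
press_seat t (array([331.8, 272.7]), 0.76) [ 589.7 -110.1   30. ]
[645.9 -57.3 204. ] 34.81827195149083 [(array([289.2, 131.4]), 0.79)]
s (np.int64(330), np.int64(267)) brass px 0 rows []
t (np.int64(327), np.int64(264)) brass px 16 rows [250 251 257 258 259 260 261]
```

{"api": "send_rows", "payload": {
  "targets": [
    [1, -0.0025, -0.0006, 0.0002, 0, 0, 0],
    [1, -0.0025, -0.0007, 0.0001, 0, 0, 0],
    [1, -0.0024, -0.0008, 0, 0, 0, 0],
    [1, 0, 0, 0, 0, 0, 0],
    [1, 0, 0, 0, 0, 0, 0],
    [1, 0, 0, 0, 0, 0, 0],
    [1, 0, 0, 0, 0, 0, 0],
    [1, 0, 0, 0, 0, 0, 0],
    [1, 0, 0, 0, 0, 0, 0],
    [1, 0, 0, 0, 0, 0, 0]
  ]
}}

```text
time_s: 41.45
eef_pos: [651.3, -64.4, 239.7]
ee_rot: [-0.003, 0.371, 0.928, -0.002]
force: [-13.4, -2.1, 3.7]
grip_width: 0.214
grip_force: 92.5
```

```bash
python3 w.py; python3 -c "
from g import *
W=cap('wrist');r=lm('crank_pin',W)[0][0];b=atz(W,r,204);print(b,np.degrees(np.arctan2(b[1]+97.4,b[0]-588.3)))
s=ctrl.sense();print(s['joints'],s['wrist_torque'])
"
```

```text
41.45 [651.2602316  -64.43112287 239.74015254] 71.0699487984547 27.638625500404615 [-13.44801679  -2.06517311   3.67817003] tang cw -4.408927278843484 rad -12.871497812682193 0.21373132144290544
[649.8 -61.9 204. ] 30.006733231548388
[-0.3  0.6  1.  -0.   1.5 -1.1] [-0.6  2.9  0. ]
```

Resistance is building to a stop: 4.4 N tangential at the grip, with the crank at about 11.7 rad, so the flange is home. I'll compute the unwind rows.

```bash
python3 -c "
import numpy as np
a=np.radians(289-24*np.arange(14));r=np.r_[74,73,np.full(12,72.5)]
d=-np.diff(np.c_[r*np.cos(a),r*np.sin(a)],axis=0)/1000;print(np.round(d,4).tolist())"
```

```text
[[0.0305, 0.0028], [0.0288, -0.0093], [0.0228, -0.0198], [0.0127, -0.0273], [0.0005, -0.0301], [-0.0118, -0.0278], [-0.022, -0.0206], [-0.0285, -0.0098], [-0.03, 0.0026], [-0.0264, 0.0146], [-0.0181, 0.0241], [-0.0068, 0.0294], [0.0058, 0.0296]]
```

{"api": "send_rows", "payload": {
  "targets": [
    [1, 0.0305, 0.0028, -0.001, 0, 0, 0],
    [1, 0.0288, -0.0093, -0.001, 0, 0, 0],
    [1, 0.0228, -0.0198, -0.001, 0, 0, 0],
    [1, 0.0127, -0.0273, -0.001, 0, 0, 0],
    [1, 0.0005, -0.0301, -0.001, 0, 0, 0],
    [1, -0.0118, -0.0278, -0.001, 0, 0, 0],
    [1, -0.022, -0.0206, -0.001, 0, 0, 0],
    [1, -0.0285, -0.0098, -0.001, 0, 0, 0],
    [1, -0.03, 0.0026, -0.001, 0, 0, 0],
    [1, -0.0264, 0.0146, -0.001, 0, 0, 0]
  ]
}}

```text
time_s: 42.8
eef_pos: [584.3, -172.5, 249.6]
ee_rot: [-0.001, 0.372, 0.928, -0.002]
force: [-1.4, 2.4, 1.2]
grip_width: 0.208
grip_force: 92.3
```

{"api": "send_rows", "payload": {
  "targets": [
    [1, -0.0181, 0.0241, -0.001, 0, 0, 0],
    [1, -0.0068, 0.0294, -0.001, 0, 0, 0],
    [1, 0.0058, 0.0296, -0.001, 0, 0, 0],
    [1, 0, 0, 0, 0, 0, 0],
    [1, 0, 0, 0, 0, 0, 0],
    [1, 0, 0, 0, 0, 0, -0.13],
    [1, 0, 0, 0, 0, 0, -0.13],
    [1, 0, 0, 0, 0, 0, -0.14],
    [1, 0, 0, 0, 0, 0, 0],
    [1, 0, 0, 0, 0, 0, 0]
  ]
}}

```text
time_s: 44.05
eef_pos: [655.5, -123.6, 252.8]
ee_rot: [0.001, 0.181, 0.983, -0.001]
force: [5.0, -2.7, -2.8]
grip_width: 0.211
grip_force: 91.8
```

```bash
python3 w.py; python3 -c "
from g import *
W=cap('wrist');s=ctrl.sense();M=Rq(s).as_matrix();print('heading',np.degrees(np.arctan2(-M[1,0],-M[0,0])),s['joints'])
zp=232-15*(11.7-5.45)/(2*np.pi)*0-15*(671.4-312)/360
for q in('crank_pin','crank_hub'):
    r=lm(q,W)
    if r: b=atz(W,r[0][0],zp);print(q,zp,b,np.hypot(*(b[:2]-[588.3,-97.4])),np.degrees(np.arctan2(b[1]+97.4,b[0]-588.3)))
for n in('scene','top'):
    p=cap(n)
    for q,z in(('bush_top',69),('ram_nose',81),('lever_eye',30),('lever_shank',45)):
        r=lm(q,p); 
        if r:print(n,q,r[0],atz(p,r[0][0],z))
"
```

```text
44.05 [ 655.54941974 -123.63704075  252.83472104] 72.18633362975702 -21.313006095724816 [ 5.0494384  -2.69229264 -2.75239568] tang cw 0.6728807865593667 rad 5.682648965554414 0.21100885476888592
heading -20.870235695682243 [-0.4  0.6  1.  -0.   1.5 -1.6]
crank_pin 217.025 [ 656.5 -122.6  217. ] 72.74939194285813 -20.271806698206806
crank_hub 217.025 [588.1 -99.2 217. ] 1.7714060211560478 -95.98123624139104
scene ram_nose (array([331. , 261.1]), 0.58) [594.9 -95.6  81. ]
scene lever_eye (array([332.1, 280.3]), 0.76) [ 589.2 -101.7   30. ]
scene lever_shank (array([308., 270.]), 0.71) [582.  -41.3  45. ]
top bush_top (array([331.2, 270.4]), 0.72) [ 576.  -112.8   69. ]
top ram_nose (array([329.3, 265.3]), 0.76) [ 580.7 -106.    81. ]
top lever_eye (array([325.2, 272.5]), 0.95) [584.4 -95.5  30. ]
top lever_shank (array([301.5, 261.1]), 0.58) [584.4 -35.3  45. ]
```

```bash
python3 -c "
import numpy as np
a=np.radians(np.linspace(90,15,9));r=54.8
print(np.round(np.c_[r*np.diff(np.cos(a)),-r*np.diff(np.sin(a))]/1000,4).tolist())
from h import *
b=cap('scene')
for n,i in(('s5',cv2.imread('pics/scene5.png')),('s6',cv2.imread('pics/scene6.png')),('now',b['img'][:,:,::-1].copy())):
    h=cv2.cvtColor(i,cv2.COLOR_BGR2HSV)[255:295,318:348];m=cv2.inRange(h,(12,110,60),(32,255,255));ys,xs=np.where(m>0);print(n,len(ys),(ys.min()+255,ys.max()+255,xs.min()+318,xs.max()+318) if len(ys) else '')
"
```

```text
[[0.0089, 0.0007], [0.0087, 0.0022], [0.0082, 0.0036], [0.0075, 0.0049], [0.0066, 0.006], [0.0056, 0.007], [0.0044, 0.0078], [0.003, 0.0084]]
s5 90 (np.int64(262), np.int64(270), np.int64(326), np.int64(338))
s6 94 (np.int64(263), np.int64(271), np.int64(326), np.int64(338))
now 46 (np.int64(267), np.int64(271), np.int64(326), np.int64(337))
```

The brass top dropped about 4–5 px (≈10 mm) and didn't shift sideways, so the bush is pressed in. Folding the grip now.

{"api": "send_rows", "payload": {
  "targets": [
    [1, 0.0089, 0, 0.0007, 0, 0, 0],
    [1, 0.0087, 0, 0.0022, 0, 0, 0],
    [1, 0.0082, 0, 0.0036, 0, 0, 0],
    [1, 0.0075, 0, 0.0049, 0, 0, 0],
    [1, 0.0066, 0, 0.006, 0, 0, 0],
    [1, 0.0056, 0, 0.007, 0, 0, 0],
    [1, 0.0044, 0, 0.0078, 0, 0, 0],
    [1, 0.003, 0, 0.0084, 0, 0, 0],
    [1, 0.001, 0, 0.004, 0, 0, 0],
    [1, 0, 0, 0, 0, 0, 0]
  ],
  "squeeze": 70
}}

```text
time_s: 46.0
eef_pos: [606.2, -106.0, 210.4]
ee_rot: [0.003, 0.181, 0.983, -0.002]
force: [6.3, -8.9, 3.7]
grip_width: 0.212
grip_force: 90.8
```

```bash
python3 w.py
cat > f.py <<'E'
from g import *
p=cap('wrist');a=p['img'].astype(int)
m=((a[:,:,0]>100)&(a[:,:,1]<70)&(a[:,:,2]<70)).astype(np.uint8)
n,l,st,c=cv2.connectedComponentsWithStats(m);k=1+np.argmax(st[1:,4]);print('blob',st[k])
az=np.radians(-20.6);u=np.array([np.cos(az),np.sin(az),0]);P=np.array([588.3,-97.4,217])+72*u;kk=np.array([0,0,1])
for g in(0,10,20,30,45,60):
    f=np.radians(g);d=-np.cos(f)*u+np.sin(f)*kk;n_=np.cos(f)*kk+np.sin(f)*u
    print(g,'start top',proj(p,P+15*d+10*n_),'end top',proj(p,P+80*d+10*n_),'end bot',proj(p,P+80*d-10*n_))
print('pin',lm('crank_pin',p),proj(p,P),'mid',lm('grip_mid',p))
E
python3 f.py
```

```text
46.0 [ 606.15641089 -105.96779778  210.40223506] 19.805518639106737 -25.632452910883092 [ 6.28311752 -8.92256291  3.74410356] tang cw 5.326417913256625 rad 9.52465048544225 0.2117935794334789
blob [ 277  308   69  146 7280]
0 start top [315.6 436.2] end top [314.9 275.7] end bot [314.8 254.5]
10 start top [315.6 445.5] end top [315.1 303.1] end bot [314.9 267.4]
20 start top [315.7 455. ] end top [315.3 342.7] end bot [315.  290.1]
30 start top [315.7 464.4] end top [315.6 394.9] end bot [315.2 324.3]
45 start top [315.8 477.3] end top [316.1 493.1] end bot [315.6 399.3]
60 start top [315.8 487.8] end top [316.6 600.4] end bot [316.1 498.4]
pin [(array([310.8, 444.9]), 0.84)] [315.6 447.2] mid [(array([311.2, 381.2]), 0.82)]
```

{"api": "send_rows", "payload": {
  "targets": [
    [1, 0, 0, 0.003, 0, 0, 0],
    [1, 0, 0, 0.003, 0, 0, 0],
    [1, 0, 0, 0.002, 0, 0, 0],
    [1, 0, 0, 0, 0, 0, 0],
    [0.3, 0, 0, 0, 0, 0, 0],
    [0.1, 0, 0, 0, 0, 0, 0],
    [0.1, 0, 0, 0, 0, 0, 0],
    [0.1, 0, 0, -0.02, 0, 0, 0],
    [0.1, 0, 0, -0.02, 0, 0, 0],
    [0.1, 0, 0, -0.015, 0, 0, 0]
  ]
}}

```text
time_s: 47.4
eef_pos: [605.0, -103.2, 256.0]
ee_rot: [-0.0, 0.179, 0.984, 0.0]
force: [0.3, 0.5, 0.0]
grip_width: 0.45
grip_force: 0.0
```

```bash
python3 w.py;python3 f.py
```

```text
47.4 [ 605.01323668 -103.21749401  256.04528512] 17.696765716748544 -19.19183392664261 [0.28734607 0.46016331 0.00680977] tang cw -0.529048782269248 rad 0.1201058750275947 0.45043944911462974
blob [ 282  251   49  126 4973]
0 start top [310.2 368.3] end top [309.8 238.7] end bot [310.1 226. ]
10 start top [310.2 375. ] end top [309.6 256. ] end bot [309.9 233.5]
20 start top [310.2 381.9] end top [309.4 281.1] end bot [309.7 247.7]
30 start top [310.2 389. ] end top [309.2 314. ] end bot [309.5 269.5]
45 start top [310.2 399. ] end top [309.  375.4] end bot [309.2 316.7]
60 start top [310.2 407.8] end top [308.9 444.1] end bot [309.  378.8]
pin [(array([304., 381.]), 0.55)] [310.4 381.8] mid [(array([309.1, 310.1]), 0.66)]
```

{"api": "send_rows", "payload": {
  "targets": [
    [1, 0.004, 0, 0, 0, 0, 0],
    [1, 0, 0, 0, 0, 0, 0],
    [1, 0, 0, 0, 0, 0, 0],
    [1, 0, 0, 0, 0, 0, 0],
    [1, 0, 0, 0, 0, 0, 0],
    [1, 0, 0, 0.008, 0, 0, 0],
    [1, 0, 0, 0.008, 0, 0, 0],
    [1, 0, 0, 0.006, 0, 0, 0],
    [1, 0, 0, 0.005, 0, 0, 0],
    [1, 0, 0, 0.002, 0, 0, 0]
  ]
}}

```text
time_s: 48.8
eef_pos: [601.2, -101.9, 226.3]
ee_rot: [-0.0, 0.179, 0.984, 0.0]
force: [-3.3, 0.9, 6.7]
grip_width: 0.001
grip_force: 3.1
```

```bash
python3 w.py;python3 f.py
```

```text
48.8 [ 601.15804618 -101.88133875  226.30123382] 13.616598272204746 -19.21467630521095 [-3.34725798  0.89360481  6.73581398] tang cw 0.2577872196680845 rad -3.4548822392392156 0.0009473167171468523
blob [ 280  264   53   54 1963]
0 start top [310.  419.6] end top [309.6 273.9] end bot [310.  255.3]
10 start top [310.  427.8] end top [309.4 297.5] end bot [309.7 266.6]
20 start top [310.  436.3] end top [309.1 331.2] end bot [309.5 286.3]
30 start top [310.  444.6] end top [308.8 375.1] end bot [309.2 315.6]
45 start top [310.  456.3] end top [308.5 456.7] end bot [308.8 378.7]
60 start top [310.  466.1] end top [308.3 546. ] end bot [308.5 461.1]
pin [(array([305.4, 432. ]), 0.72)] [310.3 431.2] mid []
```

{"api": "send_rows", "payload": {
  "targets": [
    [1, 0, 0, 0.002, 0, 0, 0],
    [1, 0, 0, 0.002, 0, 0, 0],
    [1, 0, 0, 0, 0, 0, 0],
    [1, 0, 0, 0, 0, 0, 0],
    [1, 0, 0, 0, 0, 0, 0],
    [1, 0, 0, 0, 0, 0, 0],
    [1, 0, 0, 0, 0, 0, 0],
    [1, 0, 0, 0, 0, 0, 0],
    [1, 0, 0, 0, 0, 0, 0],
    [1, 0, 0, 0, 0, 0, 0]
  ]
}}

```text
time_s: 50.2
eef_pos: [601.4, -101.9, 224.9]
ee_rot: [0.001, 0.179, 0.984, -0.0]
force: [-7.9, 3.1, 15.2]
grip_width: -0.001
grip_force: 8.3
```

```bash
python3 w.py;python3 f.py
```

```text
50.2 [ 601.37074959 -101.88863753  224.93080593] 13.819998612516006 -18.953028832189183 [-7.91866831  3.13094793 15.16748735] tang cw -0.38927678368444374 rad -8.506268646546202 -0.0011085034368362504
blob [ 280  264   53   54 1999]
0 start top [309.8 421.5] end top [309.4 274.9] end bot [309.8 256. ]
10 start top [309.8 429.7] end top [309.1 299. ] end bot [309.5 267.5]
20 start top [309.8 438.3] end top [308.8 333.3] end bot [309.2 287.6]
30 start top [309.8 446.7] end top [308.5 377.9] end bot [308.9 317.5]
45 start top [309.8 458.5] end top [308.1 460.7] end bot [308.5 381.6]
60 start top [309.8 468.2] end top [307.9 551.2] end bot [308.1 465.2]
pin [(array([302. , 431.3]), 0.97)] [310.1 432.9] mid []
```

The force rises to 15 N with almost no motion, so the grip is flat against its stop. Retract.

{"api": "send_rows", "payload": {
  "targets": [
    [1, 0, 0, -0.004, 0, 0, 0],
    [1, 0, 0, -0.015, 0, 0, 0],
    [1, 0, 0, -0.03, 0, 0, 0],
    [1, 0, 0, -0.04, 0, 0, 0],
    [1, 0, 0, -0.035, 0, 0, 0],
    [1, 0, 0, 0, 0, 0, 0],
    [1, 0, 0, 0, 0, 0, 0],
    [1, 0, 0, 0, 0, 0, 0],
    [1, 0, 0, 0, 0, 0, 0],
    [1, 0, 0, 0, 0, 0, 0]
  ]
}}

```text
time_s: 51.6
eef_pos: [601.3, -101.9, 346.0]
ee_rot: [-0.0, 0.179, 0.984, 0.0]
force: [0.9, 0.6, 0.2]
grip_width: 0.001
grip_force: 0.0
```

```bash
python3 w.py;python3 f.py; python3 -c "
from g import *
b=cap('scene')
h=cv2.cvtColor(b['img'],cv2.COLOR_RGB2HSV)[255:295,318:348];m=cv2.inRange(h,(12,110,60),(32,255,255));ys,xs=np.where(m>0);print(len(ys),ys.min()+255,ys.max()+255,xs.min()+318,xs.max()+318)
for n,p in(('s',b),('t',cap('top'))):
  for q,z in(('lever_eye',30),('lever_shank',45),('bush_top',69),('oil_can',0)):
    r=lm(q,p); 
    if r:print(n,q,r[0],atz(p,r[0][0],z))
"
```

```text
51.6 [ 601.25417797 -101.93501032  346.02544471] 13.72505174508471 -19.294175639881605 [0.94496785 0.62733186 0.24246821] tang cw -0.904332286910813 rad 0.6846112774250291 0.0007743519014022545
blob [ 294  200   31   95 2501]
0 start top [311.1 295.3] end top [311.  202.2] end bot [311.1 195.8]
10 start top [311.1 299.4] end top [310.9 211.9] end bot [311.  199.4]
20 start top [311.1 303.9] end top [310.8 226.1] end bot [310.9 207.2]
30 start top [311.1 308.6] end top [310.7 244.7] end bot [310.8 219.5]
45 start top [311.1 315.6] end top [310.7 279.6] end bot [310.7 246.3]
60 start top [311.1 322. ] end top [310.6 319.3] end bot [310.6 281.5]
pin [(array([307.5, 307.7]), 0.86)] [311.2 308.3] mid [(array([309.3, 241.8]), 0.76)]
46 267 271 326 337
s lever_eye (array([329.8, 278.7]), 0.7) [592.2 -94.3  30. ]
s lever_shank (array([308.2, 269.1]), 0.62) [585.3 -40.1  45. ]
s bush_top (array([333.2, 270.1]), 0.62) [ 580.5 -108.2   69. ]
s oil_can (array([332.4, 209.6]), 0.73) [935.   59.8   0. ]
t lever_shank (array([298. , 259.3]), 0.88) [585.8 -25.8  45. ]
t bush_top (array([329.4, 262.6]), 0.36) [ 593.2 -101.7   69. ]
t oil_can (array([330.6, 277.9]), 0.34) [ 590.  -107.8    0. ]
```

```bash
python3 -c "
from rig import ctrl
print(ctrl.finish_job())"
```

```text
the job is handed in; nothing more can be done
None
```

I handed the job in at about 52 s; no verdict came back. By my measurements the bush is pressed home with the lever still in the vee stop, the crank is wound back about 0.9 turn, and the grip is folded flat against its stop.

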